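# Clear the jig bed and set up the nut plate

### The job

Holding the push block, sweep every wooden offcut off the jig's bed into the scrap tray beside it, without touching the offcuts with the fingers. Then lower the drilled plate over the bed's two pins until it lies flush on the bed, and drop every nut flat into one of the plate's large holes, one nut to a hole. Leave the push block standing upright on the bench, clear of jig and tray, and do not disturb the spanner, the tape measure or the square tin.

Things in the scene. Friction and masses are not known exactly. Their poses are not given: they have to be found in the camera images.
- jig: Fixed jig: plywood bed 260 (x) x 220 (y) mm, top 50 mm above the bench. Fences 10 mm wide, 12 mm above the bed, along its edges at x = -125 and +125 mm (centre lines); the edges at y = -110 and +110 are open. Two 10 mm steel pins at x = -100 and +100 mm, y = 0, 23 mm above the bed, the last 7 mm tapered to 3 mm. Turned a little each time. Origin: under its centre, on the bench.
- bed_top (a point): Centre of the bed's flat top, 50 mm above the bench; axes as the jig.
- scrap_tray: Dark steel tray, open on top, 210 (x) x 170 (y) x 45 mm high, walls 4 mm, fixed against one of the bed's open edges, on the jig's +y or -y side (differs from start to start); rim 5 mm lower than the bed top; axes as the jig. Origin: centre of its underside.
- push_block: Wooden push block standing on the bench, 220-370 g: foot 44 (x) x 50 (y) x 28 mm high, whose two 50 mm wide faces (facing -x and +x) do the pushing; on it an upright grip, 22 (x) x 42 (y) mm, from 28 to 103 mm above the underside. Origin: centre of the underside; z up.
- drilled_plate: Aluminium plate 230 (x) x 130 (y) x 10 mm, 360-590 g, flat on the bench, across the jig from the tray. Through holes: two of 13 mm for the pins at (x, y) = (-100, 0), (100, 0); four of 32 mm for nuts at (-45, 0), (45, 0), (0, -42), (0, 42). Grip bar at its centre, 36 (x) x 18 (y) mm, from 10 to 50 mm above the underside. Origin: centre of the underside; z up. Fits either way round.
- offcut1: Wooden offcut 32 x 22 x 20 mm (x, y, height), 30 g, lying loose on the jig's bed at the start, at any yaw. Origin: centre of its underside as it starts. May be absent.
- offcut2: Wooden offcut 28 x 24 x 22 mm (x, y, height), 30 g, lying loose on the jig's bed at the start, at any yaw. Origin: centre of its underside as it starts. May be absent.
- offcut3: Wooden offcut 24 x 24 x 18 mm (x, y, height), 30 g, lying loose on the jig's bed at the start, at any yaw. Origin: centre of its underside as it starts. May be absent.
- offcut4: Wooden offcut 32 x 20 x 22 mm (x, y, height), 30 g, lying loose on the jig's bed at the start, at any yaw. Origin: centre of its underside as it starts. May be absent.
- offcut5: Wooden offcut 30 x 24 x 20 mm (x, y, height), 30 g, lying loose on the jig's bed at the start, at any yaw. Origin: centre of its underside as it starts. May be absent.
- offcut6: Wooden offcut 26 x 20 x 22 mm (x, y, height), 30 g, lying loose on the jig's bed at the start, at any yaw. Origin: centre of its underside as it starts. May be absent.
- offcut7: Wooden offcut 30 x 20 x 18 mm (x, y, height), 30 g, lying loose on the jig's bed at the start, at any yaw. Origin: centre of its underside as it starts. May be absent.
- offcut8: Wooden offcut 30 x 22 x 22 (notched, one half only 11 high) mm (x, y, height), 30 g, lying loose on the jig's bed at the start, at any yaw. Origin: centre of its underside as it starts. May be absent.
- nut1: Steel M16 hexagon nut, 24 mm across flats, 27 mm across corners, 13 mm high, lying flat on the bench in front of the jig. Origin: centre of its underside; x is square to two of its flats. May be absent.
- nut1_mid (a point): Middle of nut1, 6.5 mm above its underside.
- nut2: Steel M16 hexagon nut, 24 mm across flats, 27 mm across corners, 13 mm high, lying flat on the bench in front of the jig. Origin: centre of its underside; x is square to two of its flats. May be absent.
- nut2_mid (a point): Middle of nut2, 6.5 mm above its underside.
- nut3: Steel M16 hexagon nut, 24 mm across flats, 27 mm across corners, 13 mm high, lying flat on the bench in front of the jig. Origin: centre of its underside; x is square to two of its flats. May be absent.
- nut3_mid (a point): Middle of nut3, 6.5 mm above its underside.
- spanner: Bystander: combination spanner, 220 mm long, 10 mm high, flat on the bench at the right. Origin: centre of its underside.
- tape_measure: Bystander: tape measure, 39 x 87 x 69 mm high, at the left. Origin: centre of its underside.
- square_tin: Bystander: small square tin, 40 x 55 x 78 mm high, at the right rear. Origin: centre of its underside.

How it is judged:
By the outcome, as a careful person would: the job done as asked, in the order asked, and still so for the second after the job is handed in, with the robot touching nothing.
Of offcut1, offcut2, offcut3, offcut4, offcut5, offcut6, offcut7, offcut8 only 6 to 8 are there at a start; the rules pass over those that are not, and their reading is None.
Of nut1, nut2, nut3 only 2 to 3 are there at a start; the rules pass over those that are not, and their reading is None.
At some moment in a run one of push_block, drilled_plate, nut1, nut2, nut3 may be knocked a few centimetres aside while the robot is not near it.
Once in a run the grip may slacken for a moment while it holds something.
It also fails if it takes over 208 s, if anything falls off the work surface, if the arm or the gripper's body presses on something with over 40 N, if the wrist force passes 120 N, or if a joint passes its speed limit or range.

### The arm

A 6-joint arm with a two-finger parallel gripper is mounted at the origin on a cart in front of the work surface, level with it; the furniture and walls round the work are solid. World frame = base frame: x ahead of the robot, y to its left, z up, the work surface at z = 0. Lengths are in m, angles in rad, forces in N, time in s.
With the tool pointing down it reaches from about 0.35 to 0.975 m from the base axis. Payload 4.9 kg.
Tool frame: the origin (TCP) lies at the very end of the fingers, on their centre line; the grasp point (between the pads) lies 19 mm behind it; x points along the fingers, y is the direction in which the jaws open and shut, and the axes are right-handed (so a half turn about x gives the same grasp; the last joint's range is limited). The gripper opens to 85 mm and grips with 20 to 120 N. Pads are 22 mm wide; open, the fingers measure 114 mm over their backs; the gripper's body (76 mm by 85 mm) begins 54 mm behind the grasp point. The pads swing forward as they close: fully open they stand 13 mm farther back than shut.
Start: joints at [1.219, 0.053, 1.613, -0, 1.476, -0.119], TCP at [0.144, 0.608, 0.231] pointing down, gripper open.
Joint ranges: [-3.01, 3.01], [-1.01, 2.22], [0.06, 2.58], [-1.02, 4.17], [0.09, 2.62], [-3.14, 3.14]. Speed limits (rad/s): [2.57, 2.57, 3.14, 3.14, 3.14, 3.14].

### API

Orientations are given as a unit quaternion [x, y, z, w].
In Python, from plant import sense, grab_frame, get_calibration, sign_off gives the robot as it stands.
- The arm moves only by the tool apply_moves, never from a script. Its argument "increments" is a list of rows, each a list of 3 entries, a list of its own where there are three numbers: the turn, a rotation vector about the tool's x, y, z in rad, then the shift along the tool's x, y, z in mm, then the opening, from -1 (shut) to 1 (fully open). In form: [[[wx, wy, wz], [tx, ty, tz], gripper], ...]. A call has exactly 5 rows; each row is the pose to reach, as a shift and turn from the pose measured when the call began, along the tool's axes at that moment; what a row does not reach only later rows make up. A row lasts 1/12 s, in which the tool goes at most 41.7 mm and 7.16 degrees, less where a joint would pass 70% of its speed; a pose out of reach is approached as far as the arm can. A call with a gripper value outside its range is refused whole. The fingers move at their own pace and stop on an object; "squeeze" is the grip in N (left out, the last holds). Time passes only in rows, so rows that repeat a pose let the fingers close, or fill a call up. It gives the time, the measured TCP pose, the force and the opening at its end, in the units of the state.
- sense(): the state, without advancing time (a new reading comes with each control period).
- grab_frame(name): name is "side" or "top" or "wrist"; returns (picture, depth): 420x560x3 uint8, red, green, blue; 420x560 float32, m along the optical axis (not along the pixel's ray), 0 where there is no reading.
- get_calibration(name): a dict with "K" (3x3 intrinsics, pixels), "dist" ([k1, k2, p1, p2, k3] as OpenCV has them; the pictures are not rectified), "rvec" (rotation vector, rad) and "tvec" (3), from world to camera coordinates, as OpenCV has them; the wrist camera has in their place "hand_eye" (4x4, takes a point from camera to tool coordinates, whose origin is the TCP and whose axes are the tool frame's). Camera axes: x right, y down, z forward; pixel columns grow to the right and rows downward; lengths in m; the calibration is good to about 2 mm. A picture is of the moment at which its call begins: read the wrist's pose just before it. get_calibration takes no time and is no camera call.
- sign_off(): hands the job in, once; it reports no verdict.
The state is a dict: "time": time; "joint_pos": joint angles; "joint_vel": joint speeds; "joint_efforts": joint torques, N m; "tcp_pos": TCP position; "ee_rot": TCP orientation; "contact_force": force on the tool from outside, world axes, zero at the start; "moment": the same for the moment, N m; "grip_width": finger opening in m.
Only numpy, scipy, OpenCV 4.12 (cv2) and the standard library are available. Lean on these libraries where they do the work, as an engineer would, in place of code of your own. Each camera call takes 0.05 s, during which the arm holds its last target. There are 200 camera calls.

## Working session

There is one attempt and no reset: what is moved stays moved. The work goes in short steps, Python scripts to look and compute and a tool call to move; the robot and the scene stay as the last step left them, time stands still between calls to the robot, and variables do not carry over. Pictures are saved under pics/ and viewed, on a budget of 14 in all, crops included, one or two more only if the job needs it, and the job is handed in when it is done.

Besides the shell and the picture viewer there is one more tool, called after "Call:" as name(argument=value, ...), one argument or row to a line, values as JSON. apply_moves: Moves the arm, as the interface text tells. Its arguments: {"type":"object","properties":{"increments":{"type":"array","items":{"type":"array"}},"squeeze":{"type":"number"}},"required":["increments"]}

```bash
mkdir -p pics; ls
cat > h.py <<'E'
import numpy as np,cv2,json
from plant import sense,grab_frame,get_calibration
from scipy.spatial.transform import Rotation as R
def cam(n,s=None):
    c=get_calibration(n);K=np.array(c["K"]);d=np.array(c["dist"])
    if n=="wrist":
        s=s or sense();T=np.eye(4);T[:3,:3]=R.from_quat(s["ee_rot"]).as_matrix();T[:3,3]=s["tcp_pos"]
        T=T@np.array(c["hand_eye"])
    else:
        T=np.eye(4);T[:3,:3]=R.from_rotvec(np.array(c["rvec"]).ravel()).as_matrix();T[:3,3]=np.array(c["tvec"]).ravel();T=np.linalg.inv(T)
    return K,d,T
def shot(n,tag):
    s=sense();im,dp=grab_frame(n);K,d,T=cam(n,s)
    np.savez(f"pics/{tag}.npz",im=im,dp=dp,K=K,d=d,T=T);cv2.imwrite(f"pics/{tag}.png",im[:,:,::-1]);return tag
def ld(tag): return np.load(f"pics/{tag}.npz")
def ray(f,uv):
    p=cv2.undistortPoints(np.array(uv,float).reshape(-1,1,2),f["K"],f["d"]).reshape(-1,2)
    return np.c_[p,np.ones(len(p))]
def atz(tag,uv,z):
    f=ld(tag);r=ray(f,uv)@f["T"][:3,:3].T;o=f["T"][:3,3];return o+r*((z-o[2])/r[:,2])[:,None]
def cloud(tag):
    f=ld(tag);dp=f["dp"];v,u=np.mgrid[:dp.shape[0],:dp.shape[1]]
    r=ray(f,np.c_[u.ravel(),v.ravel()])*dp.reshape(-1,1)
    return (r@f["T"][:3,:3].T+f["T"][:3,3]).reshape(*dp.shape,3)
def proj(tag,P):
    f=ld(tag);Ti=np.linalg.inv(f["T"]);return cv2.projectPoints(np.array(P,float).reshape(-1,3),cv2.Rodrigues(Ti[:3,:3])[0],Ti[:3,3],f["K"],f["d"])[0].reshape(-1,2)
def crop(tag,x0,y0,x1,y1,k,name):
    im=cv2.imread(f"pics/{tag}.png")[y0:y1,x0:x1];cv2.imwrite(f"pics/{name}.png",cv2.resize(im,None,fx=k,fy=k,interpolation=cv2.INTER_CUBIC))
E
python3 - <<'E'
from h import *
s=sense();print({k:np.round(v,3).tolist() for k,v in s.items()})
print(get_calibration("wrist")["hand_eye"],get_calibration("top")["K"])
shot("top","t0");shot("side","s0")
a=cv2.imread("pics/t0.png");a=cv2.resize(a,(800,600),interpolation=cv2.INTER_CUBIC);cv2.imwrite("pics/t0b.png",a)
E
```

```text
pics
{'time': 0.0, 'joint_pos': [1.219, 0.053, 1.614, 0.0, 1.476, -0.119], 'joint_vel': [0.001, -0.001, 0.001, -0.0, 0.0, -0.002], 'joint_efforts': [-0.003, -39.37, -37.017, -0.0, 0.007, 0.0], 'tcp_pos': [0.144, 0.608, 0.23], 'ee_rot': [0.081, 0.702, -0.083, 0.702], 'contact_force': [-0.386, 0.304, 0.923], 'moment': [-0.078, -0.014, -0.016], 'grip_width': 0.085}
[[-9.34897235e-05 -3.05920123e-01  9.52057178e-01 -1.42792514e-01]
 [ 9.99999927e-01  3.23168233e-04  2.02039737e-04  1.92423856e-04]
 [-3.69482658e-04  9.52057128e-01  3.05920070e-01 -7.61322015e-02]
 [ 0.00000000e+00  0.00000000e+00  0.00000000e+00  1.00000000e+00]] [[487.1405441    0.         280.68357913]
 [  0.         487.1405441  216.95535378]
 [  0.           0.           1.        ]]
```

View pics/t0b.png

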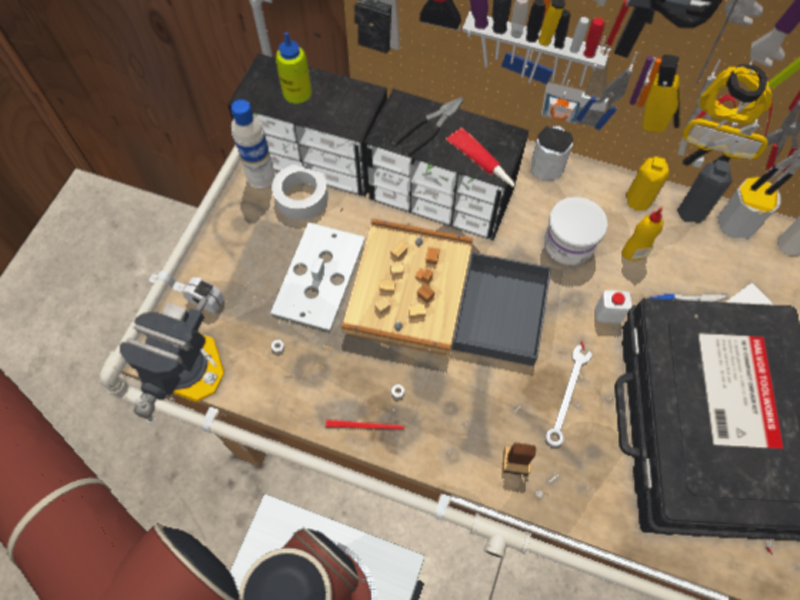

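View pics/s0.png

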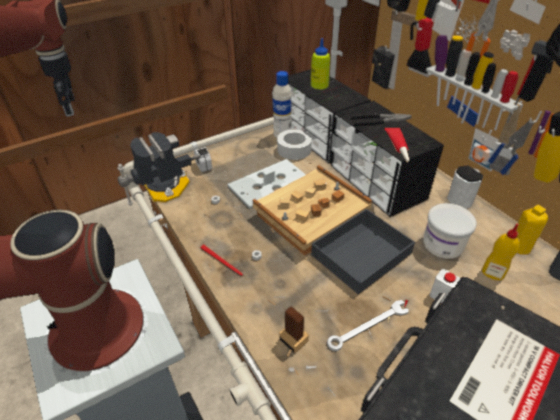

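The top view shows the jig with eight offcuts (pins near (419,242) and (398,325) in the 800 px picture), the tray on its -y side and the plate on the +y side. Two nuts lie at (277,346) and (397,391), and the push block stands at (518,460).

Run:
```python
from h import *
k=0.7
def p(uv,z): return np.round(atz("t0",np.array(uv)*k,z),4).tolist()
print("pins",p([[419,241],[398,324]],0.073))
print("jig corners",p([[374,221],[472,239],[440,349],[345,328]],0.062))
print("tray",p([[552,264],[536,362]],0.045))
print("plate",p([[309,223],[365,236],[327,329],[272,312]],0.01))
print("nuts",p([[277,346],[397,391]],0.013))
C=cloud("t0");
def blob(name,u0,v0,u1,v1,z0,z1):
    q=C[int(v0*k):int(v1*k),int(u0*k):int(u1*k)].reshape(-1,3);q=q[(q[:,2]>z0)&(q[:,2]<z1)]
    if len(q)<5: print(name,len(q));return
    r=cv2.minAreaRect((q[:,:2]*1000).astype(np.float32));print(name,len(q),np.round(q.mean(0),4),np.round(np.median(q[:,2]),4),[np.round(x,1) for x in r])
blob("pb top",490,430,550,490,.09,.12)
blob("pb foot",490,430,550,490,.018,.04)
blob("plate",260,215,368,335,.005,.02)
blob("bar",290,250,345,300,.04,.06)
blob("bed",340,215,480,355,.044,.058)
blob("nut1",265,335,290,358,.006,.02)
blob("nut2",385,380,410,403,.006,.02)
blob("bench",420,400,480,440,-.02,.02)
# offcuts
q=C.copy();m=((q[:,:,2]>.0605)&(q[:,:,2]<.08)).astype(np.uint8);m[:, :int(345*k)]=0;m[:,int(470*k):]=0;m[:int(225*k)]=0;m[int(345*k):]=0
n,l,st,ce=cv2.connectedComponentsWithStats(m)
for i in range(1,n):
    if st[i,4]>8: print(st[i].tolist(),np.round(C[l==i].mean(0),3),round(float(C[l==i][:,2].max()),3))
im=cv2.imread("pics/t0.png");cv2.imwrite("pics/c0.png",cv2.resize(im[150:250,190:390],(800,400),interpolation=cv2.INTER_CUBIC))
```

```text
pins [[0.7232, 0.0583, 0.073], [0.5303, 0.0335, 0.073]]
jig corners [[0.743, 0.1669, 0.062], [0.7728, -0.0428, 0.062], [0.5131, -0.0602, 0.062], [0.4905, 0.1306, 0.062]]
tray [[0.7833, -0.2172, 0.045], [0.5591, -0.2444, 0.045]]
plate [[0.7187, 0.3139, 0.01], [0.7304, 0.1851, 0.01], [0.4956, 0.1767, 0.01], [0.4917, 0.2992, 0.01]]
nuts [[0.4245, 0.2566, 0.013], [0.419, -0.0054, 0.013]]
pb top 152 [ 0.3659 -0.2633  0.1032] 0.1036 [array([ 367. , -263.4]), array([21.6, 40.7]), np.float64(13.2)]
pb foot 156 [ 0.3575 -0.2627  0.028 ] 0.0283 [array([ 392.3, -268.2]), array([ 59.9, 106.4]), np.float64(79.1)]
plate 2923 [0.607  0.2521 0.0115] 0.0117 [array([608.5, 266.5]), array([291.6, 235.3]), np.float64(19.4)]
bar 79 [0.6066 0.2439 0.0497] 0.0504 [array([609. , 244.8]), array([39.1, 18.7]), np.float64(5.1)]
bed 4887 [0.6319 0.0445 0.052 ] 0.0521 [array([665.6,  26.4]), array([319.4, 275.4]), np.float64(7.9)]
nut1 65 [0.4267 0.2569 0.012 ] 0.0126 [array([426. , 263.5]), array([41. , 54.8]), np.float64(10.2)]
nut2 63 [ 0.4201 -0.0035  0.0128] 0.0134 [array([417.3,  -0.5]), array([38.8, 37. ]), np.float64(15.4)]
bench 1172 [ 0.4038 -0.12    0.0012] 0.0013 [array([ 404.3, -120.5]), array([ 82. , 115.9]), np.float64(19.5)]
[274, 157, 55, 12, 163] [0.76  0.042 0.064] 0.072
[292, 165, 3, 5, 13] [0.732 0.062 0.069] 0.076
[273, 168, 12, 12, 91] [0.692 0.094 0.071] 0.079
[298, 173, 9, 11, 83] [0.704 0.024 0.071] 0.079
[273, 183, 10, 10, 74] [0.65  0.082 0.069] 0.076
[293, 187, 10, 10, 71] [0.656 0.021 0.07 ] 0.079
[266, 195, 11, 10, 79] [0.606 0.086 0.069] 0.075
[292, 198, 12, 12, 91] [0.617 0.007 0.073] 0.079
[262, 208, 11, 11, 80] [0.56  0.079 0.072] 0.079
[286, 213, 12, 10, 95] [0.572 0.01  0.072] 0.08
[277, 224, 3, 5, 11] [0.534 0.037 0.069] 0.073
[241, 226, 67, 15, 210] [0.509 0.043 0.064] 0.07
```

View pics/c0.png

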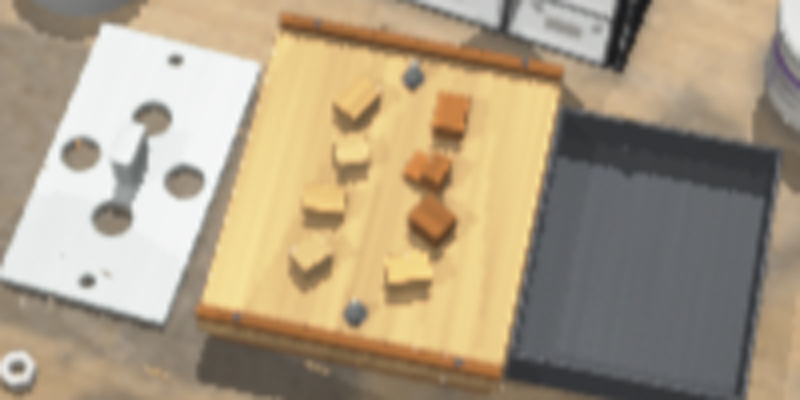

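```bash
cat >> h.py <<'E'
def Rdown(a): # jaw axis (tool y) at world yaw a
    c,s=np.cos(a),np.sin(a);return np.array([[0,c,s],[0,s,-c],[-1,0,0]])
def yawnow(s=None):
    s=s or sense();y=R.from_quat(s["ee_rot"]).as_matrix()[:,1];return np.arctan2(y[1],y[0])
def st():
    s=sense();print("t %.2f tcp %s yaw %.3f grip %.4f F %s j %s"%(s["time"],np.round(s["tcp_pos"],4),yawnow(s),s["grip_width"],np.round(s["contact_force"],1),np.round(s["joint_pos"],2)))
def go(*w):
    s=sense();P=np.array(s["tcp_pos"]);M=R.from_quat(s["ee_rot"]).as_matrix();st()
    for x in w:
        Q=np.array(x[:3]);N=Rdown(x[3]);r=R.from_matrix(M.T@N).as_rotvec();t=M.T@(Q-P)*1000
        print(np.round(x,3).tolist(),"turn",np.round(r,3).tolist(),"shift",np.round(t,1).tolist(),"rows %.1f"%max(np.linalg.norm(t)/41.7,np.linalg.norm(r)/.125));P,M=Q,N
E
python3 - <<'E'
from h import *
a=yawnow()
go((0.25,.5,.36,a),(0.42,.20,.36,1.57),(.42,0.1,.36,1.57))
E
```

```text
t 0.10 tcp [0.144  0.6076 0.2302] yaw 1.338 grip 0.0856 F [-0.6 -0.1  0.5] j [ 1.22  0.05  1.61 -0.    1.48 -0.12]
[0.25, 0.5, 0.36, 1.338] turn [-0.0, -0.0, 0.002] shift [-129.7, -80.5, 128.0] rows 4.8
[0.42, 0.2, 0.36, 1.57] turn [-0.232, 0.0, 0.0] shift [0.0, -252.7, 234.6] rows 8.3
[0.42, 0.1, 0.36, 1.57] turn [0.0, 0.0, 0.0] shift [0.0, -100.0, 0.1] rows 2.4
```

Call:
apply_moves(
  increments=[
    [[0,0,0],[-130,-80,128],1],
    [[0,0,0],[-130,-80,128],1],
    [[0,0,0],[-130,-80,128],1],
    [[0,0,0],[-130,-80,128],1],
    [[0,0,0],[-130,-80,128],1],
  ],
)

```text
time: 0.52
tcp_pos: [0.2514, 0.4991, 0.3625]
ee_rot: [0.082, 0.702, -0.083, 0.703]
contact_force: [0.6, 0.4, 0.0]
grip_width: 0.0852
```

Call:
apply_moves(
  increments=[
    [[-0.115,0,0],[0,-126,117],1],
    [[-0.115,0,0],[0,-126,117],1],
    [[-0.115,0,0],[0,-126,117],1],
    [[-0.115,0,0],[0,-126,117],1],
    [[-0.115,0,0],[0,-126,117],1],
  ],
)

```text
time: 0.93
tcp_pos: [0.3383, 0.3453, 0.3625]
ee_rot: [0.043, 0.705, -0.045, 0.707]
contact_force: [0.6, -0.8, -0.2]
grip_width: 0.0852
```

Call:
apply_moves(
  increments=[
    [[-0.115,0,0],[0,-126,117],1],
    [[-0.115,0,0],[0,-126,117],1],
    [[-0.115,0,0],[0,-126,117],1],
    [[-0.115,0,0],[0,-126,117],1],
    [[-0.115,0,0],[0,-126,117],1],
  ],
)

```text
time: 1.35
tcp_pos: [0.4406, 0.2022, 0.3623]
ee_rot: [0.003, 0.706, -0.007, 0.708]
contact_force: [-0.4, -0.1, -0.4]
grip_width: 0.0857
```

Run:
```python
from h import *
st();shot("wrist","w1");print(get_calibration("wrist")["K"]); st()
go((.36,0,.36,1.57),(.34,-.24,.25,1.57))
```

```text
t 1.35 tcp [0.4406 0.2022 0.3623] yaw 1.557 grip 0.0857 F [-0.4 -0.1 -0.4] j [ 0.28 -0.33  1.74 -0.    1.73 -1.28]
[[347.70936332   0.         279.27227837]
 [  0.         347.70936332 207.11360437]
 [  0.           0.           1.        ]]
t 1.40 tcp [0.4407 0.2023 0.3622] yaw 1.556 grip 0.0854 F [ 0.2 -0.8 -0.2] j [ 0.28 -0.33  1.74 -0.    1.73 -1.28]
t 1.40 tcp [0.4407 0.2023 0.3622] yaw 1.556 grip 0.0854 F [ 0.2 -0.8 -0.2] j [ 0.28 -0.33  1.74 -0.    1.73 -1.28]
[0.36, 0.0, 0.36, 1.57] turn [-0.014, 0.001, 0.004] shift [3.0, -203.5, -77.8] rows 5.2
[0.34, -0.24, 0.25, 1.57] turn [0.0, 0.0, 0.0] shift [110.0, -240.0, -19.8] rows 6.3
```

View pics/w1.png

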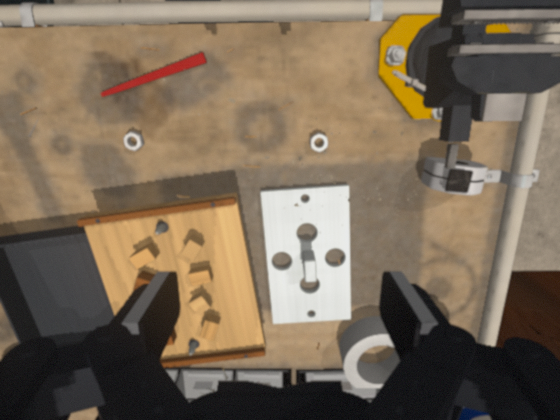

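The wrist view shows both nuts at (133,140) and (319,142), the plate's pin holes at (305,198) and (311,314), and the jig pins at (161,227) and (194,345).

Run:
```python
from h import *
print("nuts",np.round(atz("w1",[[133,140],[319,142]],.013),4).tolist())
p=atz("w1",[[305,198],[311,314]],.01);d=p[1]-p[0];print("plate holes",np.round(p,4).tolist(),"mid",p.mean(0).round(4),"yaw",np.arctan2(d[1],d[0]),np.linalg.norm(d))
p=atz("w1",[[161.5,226],[194,345]],.073);d=p[1]-p[0];print("pins",np.round(p,4).tolist(),"mid",p.mean(0).round(4),"yaw",np.arctan2(d[1],d[0]),np.linalg.norm(d))
print("nearfence",np.round(atz("w1",[[80,220],[235,198]],.062),4).tolist())
print("tray corner",np.round(atz("w1",[[83,228]],.045),4).tolist())
C=cloud("w1");q=C[230:275,295:325].reshape(-1,3);q=q[(q[:,2]>.04)&(q[:,2]<.06)]
if len(q)>5: r=cv2.minAreaRect((q[:,:2]*1000).astype(np.float32));print("bar",len(q),q.mean(0),r)
```

```text
nuts [[0.4217, -0.0047, 0.013], [0.428, 0.2563, 0.013]]
plate holes [[0.5105, 0.2376, 0.01], [0.7115, 0.2494, 0.01]] mid [0.611  0.2435 0.01  ] yaw 0.05875290360276716 0.20135496427567656
pins [[0.5284, 0.0426, 0.073], [0.7199, 0.0688, 0.073]] mid [0.6242 0.0557 0.073 ] yaw 0.13587880363874716 0.193329784245013
nearfence [[0.5225, -0.0719, 0.062], [0.494, 0.1411, 0.062]]
tray corner [[0.5408, -0.0805, 0.045]]
bar 214 [0.60245069 0.2431756  0.04892668] ((603.8134765625, 243.27398681640625), (23.044010162353516, 17.626388549804688), 0.5523414015769958)
```

Call:
apply_moves(
  increments=[
    [[0,0,0],[3,-203,-78],1],
    [[0,0,0],[3,-203,-78],1],
    [[0,0,0],[3,-203,-78],1],
    [[0,0,0],[3,-203,-78],1],
    [[0,0,0],[3,-203,-78],1],
  ],
)

```text
time: 1.82
tcp_pos: [0.3628, 0.0113, 0.3598]
ee_rot: [0.003, 0.707, -0.005, 0.708]
contact_force: [1.0, -0.6, -0.4]
grip_width: 0.0855
```

Call:
apply_moves(
  increments=[
    [[0,0,0],[75,-180,-20],1],
    [[0,0,0],[75,-180,-20],1],
    [[0,0,0],[75,-180,-20],1],
    [[0,0,0],[75,-180,-20],1],
    [[0,0,0],[75,-180,-20],1],
  ],
)

```text
time: 2.23
tcp_pos: [0.3398, -0.1701, 0.2837]
ee_rot: [0.003, 0.707, -0.006, 0.707]
contact_force: [1.1, -0.2, 0.4]
grip_width: 0.0855
```

Run:
```python
from h import *
st();shot("wrist","w2");C=cloud("w2")
for n,z0,z1 in (("top",.095,.115),("foot",.02,.035)):
    q=C.reshape(-1,3);m=(q[:,2]>z0)&(q[:,2]<z1)&(abs(q[:,0]-.366)<.08)&(abs(q[:,1]+.263)<.08)
    q=q[m];
    if len(q)<5: print(n,len(q));continue
    r=cv2.minAreaRect((q[:,:2]*1000).astype(np.float32));print(n,len(q),q.mean(0),r)
```

```text
t 2.23 tcp [ 0.3398 -0.1701  0.2837] yaw 1.558 grip 0.0855 F [ 1.1 -0.2  0.4] j [-0.66 -0.61  2.07 -0.    1.69 -2.22]
top 906 [ 0.36834637 -0.26387947  0.10220877] ((369.80523681640625, -264.7055358886719), (22.220115661621094, 41.24653244018555), 12.92070198059082)
foot 700 [ 0.35994017 -0.26014666  0.02775174] ((369.9876403808594, -265.134765625), (44.166282653808594, 50.15679168701172), 12.845090866088867)
```

View pics/w2.png

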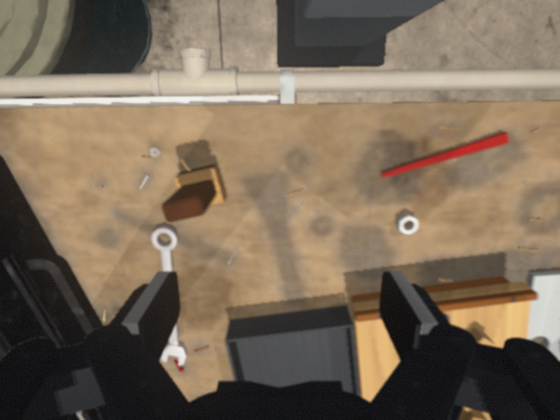

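Run:
```python
from h import *
o=np.array([[.692,.094],[.704,.024],[.65,.082],[.656,.021],[.606,.086],[.617,.007],[.56,.079],[.572,.01]])
c=np.array([.627,.05]);a=.134;Rj=np.array([[np.cos(a),np.sin(a)],[-np.sin(a),np.cos(a)]])
print(np.round((o-c)@Rj.T,3).tolist())
go((.355,-.2175,.23,.89),(.370,-.265,.17,.225),(.370,-.265,.05,.225))
```

```text
[[0.07, 0.035], [0.073, -0.036], [0.027, 0.029], [0.025, -0.033], [-0.016, 0.038], [-0.016, -0.041], [-0.063, 0.038], [-0.06, -0.032]]
t 2.28 tcp [ 0.3387 -0.1725  0.2811] yaw 1.554 grip 0.0855 F [-1.8 -0.2 -2.2] j [-0.66 -0.61  2.07 -0.    1.68 -2.22]
[0.355, -0.218, 0.23, 0.89] turn [0.664, -0.003, 0.004] shift [51.2, -44.5, 17.3] rows 5.3
[0.37, -0.265, 0.17, 0.225] turn [0.665, 0.0, 0.0] shift [60.0, -27.5, 41.6] rows 5.3
[0.37, -0.265, 0.05, 0.225] turn [0.0, 0.0, 0.0] shift [120.0, 0.0, 0.0] rows 2.9
```

Call:
apply_moves(
  increments=[
    [[0.62,0,0],[51,-44,17],1],
    [[0.62,0,0],[51,-44,17],1],
    [[0.62,0,0],[51,-44,17],1],
    [[0.62,0,0],[51,-44,17],1],
    [[0.62,0,0],[51,-44,17],1],
  ],
)

```text
time: 2.7
tcp_pos: [0.3549, -0.2159, 0.2289]
ee_rot: [0.222, 0.673, -0.224, 0.669]
contact_force: [-0.4, -0.5, 0.1]
grip_width: 0.0849
```

Call:
apply_moves(
  increments=[
    [[0.62,0,0],[60,-28,41],1],
    [[0.62,0,0],[60,-28,41],1],
    [[0.62,0,0],[60,-28,41],1],
    [[0.62,0,0],[60,-28,41],1],
    [[0.62,0,0],[60,-28,41],1],
  ],
)

```text
time: 3.12
tcp_pos: [0.3708, -0.2617, 0.1674]
ee_rot: [0.418, 0.572, -0.42, 0.567]
contact_force: [-0.1, -0.5, 0.7]
grip_width: 0.0856
```

Run:
```python
from h import *
shot("wrist","w3");C=cloud("w3")
for n,z0,z1 in (("top",.095,.115),("foot",.02,.035)):
    q=C.reshape(-1,3);m=(q[:,2]>z0)&(q[:,2]<z1)&(abs(q[:,0]-.366)<.08)&(abs(q[:,1]+.263)<.08)
    q=q[m];
    if len(q)<5: print(n,len(q));continue
    r=cv2.minAreaRect((q[:,:2]*1000).astype(np.float32));print(n,len(q),q.mean(0),r)
go((.370,-.265,.11,.225),(.370,-.265,.05,.225))
```

```text
top 2013 [ 0.3694515  -0.26344273  0.10226422] ((369.93316650390625, -265.18023681640625), (22.006147384643555, 41.47676467895508), 12.428546905517578)
foot 1438 [ 0.36798241 -0.25892268  0.02795742] ((370.0369873046875, -265.7047424316406), (43.99112319946289, 50.231014251708984), 12.286367416381836)
t 3.17 tcp [ 0.371  -0.2618  0.168 ] yaw 0.300 grip 0.0854 F [ 0.9  0.4 -0.2] j [-0.78 -0.33  2.06 -0.    1.41 -1.08]
[0.37, -0.265, 0.11, 0.225] turn [0.075, -0.003, 0.006] shift [58.0, -1.6, 3.0] rows 1.4
[0.37, -0.265, 0.05, 0.225] turn [0.0, 0.0, 0.0] shift [60.0, 0.0, 0.0] rows 1.4
```

Call:
apply_moves(
  increments=[
    [[0.083,-0.003,0.006],[30,-2,3],1],
    [[0.083,-0.003,0.006],[58,-2,3],1],
    [[0.083,-0.003,0.006],[90,-2,3],1],
    [[0.083,-0.003,0.006],[118,-2,3],1],
    [[0.083,-0.003,0.006],[118,-2,3],1],
  ],
)

```text
time: 3.58
tcp_pos: [0.3661, -0.2605, 0.0439]
ee_rot: [0.443, 0.556, -0.441, 0.548]
contact_force: [-0.4, 1.1, -2.1]
grip_width: 0.085
```

Call:
apply_moves(
  increments=[
    [[0,0,0],[0,0,0],-1],
    [[0,0,0],[0,0,0],-1],
    [[0,0,0],[0,0,0],-1],
    [[0,0,0],[0,0,0],-1],
    [[0,0,0],[0,0,0],-1],
  ],
  squeeze=70,
)

```text
time: 4.0
tcp_pos: [0.3672, -0.2615, 0.0457]
ee_rot: [0.442, 0.555, -0.441, 0.549]
contact_force: [-0.4, -1.0, 0.3]
grip_width: 0.0258
```

Call:
apply_moves(
  increments=[
    [[0,0,0],[0,0,0],-1],
    [[0,0,0],[0,0,0],-1],
    [[0,0,0],[0,0,0],-1],
    [[0,0,0],[-20,0,0],-1],
    [[0,0,0],[-40,0,0],-1],
  ],
)

```text
time: 4.42
tcp_pos: [0.3659, -0.2603, 0.0841]
ee_rot: [0.443, 0.557, -0.441, 0.547]
contact_force: [1.0, 0.6, -2.5]
grip_width: 0.0212
```

Run:
```python
from h import *
c=np.array([.627,.05]);a=.134
def J(x,y): return c+np.array([x*np.cos(a)-y*np.sin(a),x*np.sin(a)+y*np.cos(a)])
b=J(.065,.11)
go((.38,-.22,.2,.8),(.40,-.10,.2,1.4),(.45,0.1,.2,1.705),(*b,.17,1.705),(*b,.103,1.705))
```

```text
t 4.42 tcp [ 0.3659 -0.2603  0.0841] yaw 0.221 grip 0.0212 F [ 1.   0.6 -2.5] j [-0.78 -0.23  2.14  0.    1.25 -1.01]
[0.38, -0.22, 0.2, 0.8] turn [-0.579, -0.014, 0.003] shift [-115.6, 21.8, -37.7] rows 4.6
[0.4, -0.1, 0.2, 1.4] turn [-0.6, 0.0, 0.0] shift [0.0, 100.0, -69.3] rows 4.8
[0.45, 0.1, 0.2, 1.705] turn [-0.305, 0.0, 0.0] shift [0.0, 205.6, 15.3] rows 4.9
[0.677, 0.168, 0.17, 1.705] turn [0.0, 0.0, 0.0] shift [30.0, 36.8, 233.7] rows 5.7
[0.677, 0.168, 0.103, 1.705] turn [0.0, 0.0, 0.0] shift [67.0, 0.0, 0.0] rows 1.6
```

Call:
apply_moves(
  increments=[
    [[-0.12,-0.003,0],[-30,4,-8],-1],
    [[-0.24,-0.006,0],[-70,9,-15],-1],
    [[-0.36,-0.008,0],[-110,13,-22],-1],
    [[-0.48,-0.011,0],[-115,18,-30],-1],
    [[-0.58,-0.014,0.003],[-115,22,-38],-1],
  ],
)

```text
time: 4.83
tcp_pos: [0.382, -0.2206, 0.2039]
ee_rot: [0.263, 0.653, -0.265, 0.659]
contact_force: [-0.6, 0.5, -4.2]
grip_width: 0.0211
```

Call:
apply_moves(
  increments=[
    [[-0.12,0,0],[0,20,-14],-1],
    [[-0.24,0,0],[0,40,-28],-1],
    [[-0.36,0,0],[0,60,-42],-1],
    [[-0.48,0,0],[0,80,-56],-1],
    [[-0.6,0,0],[0,100,-69],-1],
  ],
)

```text
time: 5.25
tcp_pos: [0.401, -0.0994, 0.2027]
ee_rot: [0.055, 0.703, -0.058, 0.707]
contact_force: [-0.0, -0.7, -2.8]
grip_width: 0.0211
```

Call:
apply_moves(
  increments=[
    [[-0.06,0,0],[0,40,3],-1],
    [[-0.12,0,0],[0,80,6],-1],
    [[-0.18,0,0],[0,120,9],-1],
    [[-0.24,0,0],[0,160,12],-1],
    [[-0.305,0,0],[0,200,15],-1],
  ],
)

```text
time: 5.67
tcp_pos: [0.447, 0.0977, 0.2015]
ee_rot: [-0.055, 0.703, 0.051, 0.707]
contact_force: [1.1, -0.2, -2.9]
grip_width: 0.0218
```

Run:
```python
from h import *
c=np.array([.627,.05]);a=.134
def J(x,y): return c+np.array([x*np.cos(a)-y*np.sin(a),x*np.sin(a)+y*np.cos(a)])
b=J(.065,.105)
go((*J(-.02,.105),.2,1.705),(*b,.16,1.705),(*b,.099,1.705),(*J(.065,-.125),.099,1.705))
```

```text
t 5.67 tcp [0.447  0.0977 0.2015] yaw 1.720 grip 0.0218 F [ 1.1 -0.2 -2.9] j [ 0.06 -0.35  2.02 -0.01  1.46 -1.66]
[0.593, 0.151, 0.2, 1.705] turn [0.015, 0.004, 0.006] shift [1.9, 31.4, 152.4] rows 3.7
[0.677, 0.163, 0.16, 1.705] turn [0.0, 0.0, 0.0] shift [40.0, -0.0, 85.0] rows 2.3
[0.677, 0.163, 0.099, 1.705] turn [0.0, 0.0, 0.0] shift [61.0, 0.0, 0.0] rows 1.5
[0.708, -0.065, 0.099, 1.705] turn [0.0, 0.0, 0.0] shift [0.0, -230.0, -0.0] rows 5.5
```

Call:
apply_moves(
  increments=[
    [[0.015,0.004,0.006],[2,31,38],-1],
    [[0.015,0.004,0.006],[2,31,76],-1],
    [[0.015,0.004,0.006],[2,31,114],-1],
    [[0.015,0.004,0.006],[2,31,152],-1],
    [[0.015,0.004,0.006],[2,31,152],-1],
  ],
)

```text
time: 6.08
tcp_pos: [0.5971, 0.1516, 0.1962]
ee_rot: [-0.047, 0.706, 0.047, 0.705]
contact_force: [-2.1, -0.8, -4.1]
grip_width: 0.0213
```

Call:
apply_moves(
  increments=[
    [[0,0,0],[10,0,30],-1],
    [[0,0,0],[20,0,60],-1],
    [[0,0,0],[40,0,85],-1],
    [[0,0,0],[40,0,85],-1],
    [[0,0,0],[40,0,85],-1],
  ],
)

```text
time: 6.5
tcp_pos: [0.68, 0.1626, 0.1517]
ee_rot: [-0.047, 0.709, 0.047, 0.702]
contact_force: [-0.4, 0.1, -3.5]
grip_width: 0.0211
```

Run:
```python
from h import *
c=np.array([.627,.05]);a=.134
def J(x,y): return c+np.array([x*np.cos(a)-y*np.sin(a),x*np.sin(a)+y*np.cos(a)])
b=J(.065,.105)
go((*b,.099,1.705),(*J(.065,-.125),.099,1.705))
shot("wrist","w4");print(np.round(cloud("w4")[::60,::70,2],3))
```

```text
t 6.50 tcp [0.68   0.1626 0.1517] yaw 1.705 grip 0.0211 F [-0.4  0.1 -3.5] j [ 0.13  0.28  1.49  0.    1.38 -1.58]
[0.677, 0.163, 0.099, 1.705] turn [-0.0, -0.009, -0.0] shift [52.8, 0.5, -2.1] rows 1.3
[0.708, -0.065, 0.099, 1.705] turn [0.0, 0.0, 0.0] shift [0.0, -230.0, -0.0] rows 5.5
[[ 0.049  0.062  0.05   0.05   0.051  0.011  0.011  0.011]
 [ 0.051  0.05   0.049  0.05   0.049  0.011  0.005 -0.   ]
 [ 0.051  0.05   0.049  0.05   0.051 -0.001  0.05  -0.001]
 [ 0.051  0.051  0.05   0.05   0.05   0.01   0.012 -0.001]
 [ 0.05   0.07   0.051  0.05   0.151  0.01   0.011 -0.001]
 [ 0.     0.001 -0.001 -0.     0.2   -0.     0.017  0.049]
 [ 0.075  0.066  0.218  0.225  0.209  0.225  0.219  0.024]]
```

View pics/w4.png

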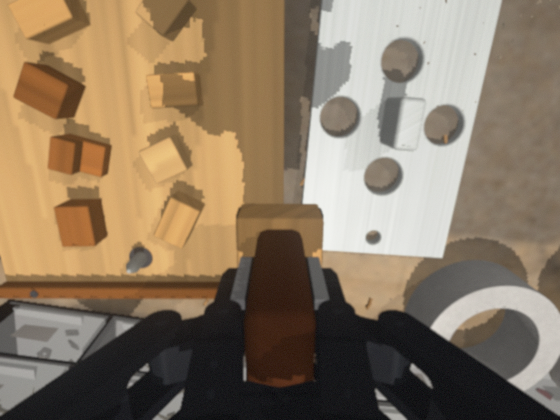

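The offcuts lie in two columns left of the block, the far pin is near (142,258), and nothing lies under the block. The nearest offcuts, (178,220) and (80,222), are in this lane.

Run:
```python
from h import *
C=cloud("w4");q=C[235:275,118:160].reshape(-1,3)
q=q[(q[:,2]>.054)&(q[:,2]<.08)];print(len(q),q.mean(0),q.min(0),q.max(0),q[q[:,2]>.066].mean(0))
q=C[270:310,0:220].reshape(-1,3);q=q[(q[:,2]>.059)&(q[:,2]<.066)];print("fence",len(q));r=cv2.minAreaRect((q[:,:2]*1000).astype(np.float32));print(r,q.mean(0))
q=C[0:230,200:330].reshape(-1,3);q=q[(q[:,2]>.046)&(q[:,2]<.054)]
# bed +y edge: max y per x bin
for x in np.arange(.56,.74,.03):
    m=abs(q[:,0]-x)<.004
    if m.sum()>5: print(round(x,2),np.percentile(q[m,1],98))
```

```text
278 [0.73219555 0.06396875 0.06528806] [0.7060752  0.0567569  0.05413236] [0.73949407 0.08154158 0.07396399] [0.73173299 0.0642341  0.06953767]
fence 2672
((762.740234375, 41.18008804321289), (10.672504425048828, 168.09539794921875), 7.346055507659912) [0.76224744 0.04061417 0.06177152]
0.56 0.14803592870834778
0.59 0.15154253579872726
0.62 0.15563802316621753
0.65 0.15975082822127717
0.68 0.16148702815109775
```

Call:
apply_moves(
  increments=[
    [[0,-0.009,0],[15,0,-2],-1],
    [[0,-0.009,0],[30,0,-2],-1],
    [[0,-0.009,0],[42,0,-2],-1],
    [[0,-0.009,0],[50,0,-2],-1],
    [[0,-0.009,0],[53,0,-2],-1],
  ],
)

```text
time: 6.97
tcp_pos: [0.6763, 0.1623, 0.0988]
ee_rot: [-0.047, 0.706, 0.048, 0.705]
contact_force: [-0.9, -0.3, -3.3]
grip_width: 0.0208
```

Run:
```python
from h import *
c=np.array([.627,.05]);a=.134
def J(x,y): return c+np.array([x*np.cos(a)-y*np.sin(a),x*np.sin(a)+y*np.cos(a)])
go((*J(.065,.105),.099,1.705),(*J(.065,-.125),.099,1.705))
```

```text
t 6.97 tcp [0.6763 0.1623 0.0988] yaw 1.705 grip 0.0208 F [-0.9 -0.3 -3.3] j [ 0.13  0.32  1.54  0.    1.28 -1.58]
[0.677, 0.163, 0.099, 1.705] turn [-0.0, -0.0, -0.0] shift [-0.2, 0.3, 1.1] rows 0.0
[0.708, -0.065, 0.099, 1.705] turn [0.0, 0.0, 0.0] shift [0.0, -230.0, -0.0] rows 5.5
```

Call:
apply_moves(
  increments=[
    [[0,0,0],[0,-15,0],-1],
    [[0,0,0],[0,-30,0],-1],
    [[0,0,0],[0,-45,0],-1],
    [[0,0,0],[0,-60,0],-1],
    [[0,0,0],[0,-75,0],-1],
  ],
)

```text
time: 7.38
tcp_pos: [0.6872, 0.0858, 0.0998]
ee_rot: [-0.047, 0.705, 0.047, 0.706]
contact_force: [0.7, -0.5, -2.8]
grip_width: 0.0212
```

Call:
apply_moves(
  increments=[
    [[0,0,0],[0,-15,0],-1],
    [[0,0,0],[0,-30,0],-1],
    [[0,0,0],[0,-45,0],-1],
    [[0,0,0],[0,-60,0],-1],
    [[0,0,0],[0,-75,0],-1],
  ],
)

```text
time: 7.8
tcp_pos: [0.6974, 0.0099, 0.0999]
ee_rot: [-0.047, 0.705, 0.047, 0.706]
contact_force: [-0.6, 0.5, -2.3]
grip_width: 0.0213
```

```bash
cat >> h.py <<'E'
c0=np.array([.634,.050]);ja=.128
def J(x,y): return c0+np.array([x*np.cos(ja)-y*np.sin(ja),x*np.sin(ja)+y*np.cos(ja)])
def inJ(p): d=np.asarray(p)[...,:2]-c0;c,s=np.cos(ja),np.sin(ja);return np.stack([d[...,0]*c+d[...,1]*s,-d[...,0]*s+d[...,1]*c],-1)
E
python3 - <<'E'
from h import *
print(inJ(sense()["tcp_pos"]))
go((*J(.058,-.125),.099,1.705))
E
```

```text
[ 0.0577317  -0.04783517]
t 7.80 tcp [0.6974 0.0099 0.0999] yaw 1.704 grip 0.0213 F [-0.6  0.5 -2.3] j [-0.09  0.32  1.53  0.    1.28 -1.8 ]
[0.707, -0.067, 0.099, 1.705] turn [-0.001, 0.002, -0.0] shift [0.9, -77.2, -0.1] rows 1.9
```

Call:
apply_moves(
  increments=[
    [[0,0,0],[0,-16,0],-1],
    [[0,0,0],[0,-32,0],-1],
    [[0,0,0],[0,-48,0],-1],
    [[0,0,0],[0,-64,0],-1],
    [[0,0,0],[0,-80,0],-1],
  ],
)

```text
time: 8.22
tcp_pos: [0.7081, -0.0711, 0.0998]
ee_rot: [-0.047, 0.705, 0.047, 0.706]
contact_force: [0.4, -0.9, -2.2]
grip_width: 0.0211
```

Call:
apply_moves(
  increments=[
    [[0,0,0],[-35,0,0],-1],
    [[0,0,0],[-55,20,-8],-1],
    [[0,0,0],[-55,55,-16],-1],
    [[0,0,0],[-55,90,-28],-1],
    [[0,0,0],[-55,125,-40],-1],
  ],
)

```text
time: 8.63
tcp_pos: [0.652, 0.0474, 0.1557]
ee_rot: [-0.046, 0.705, 0.047, 0.707]
contact_force: [-0.9, 0.8, -3.2]
grip_width: 0.021
```

Run:
```python
from h import *
print(inJ(sense()["tcp_pos"]))
go((*J(.018,.105),.15,1.699),(*J(.018,.105),.099,1.699),(*J(.018,-.125),.099,1.699))
```

```text
[ 0.01749828 -0.004832  ]
t 8.63 tcp [0.652  0.0474 0.1557] yaw 1.702 grip 0.0210 F [-0.9  0.8 -3.2] j [-0.04  0.17  1.61  0.    1.35 -1.74]
[0.638, 0.156, 0.15, 1.699] turn [0.003, 0.003, 0.0] shift [5.7, 109.8, 0.9] rows 2.6
[0.638, 0.156, 0.099, 1.699] turn [0.0, 0.0, 0.0] shift [51.0, 0.0, 0.0] rows 1.2
[0.668, -0.072, 0.099, 1.699] turn [0.0, 0.0, 0.0] shift [0.0, -230.0, -0.0] rows 5.5
```

Next lane: back, down, then sweep.

Call:
apply_moves(
  increments=[
    [[0.003,0.003,0],[3,36,1],-1],
    [[0.003,0.003,0],[5,72,1],-1],
    [[0.003,0.003,0],[6,110,1],-1],
    [[0.003,0.003,0],[30,110,1],-1],
    [[0.003,0.003,0],[56,110,1],-1],
  ],
)

```text
time: 9.05
tcp_pos: [0.6408, 0.1588, 0.1024]
ee_rot: [-0.047, 0.703, 0.047, 0.708]
contact_force: [0.7, -1.0, -3.4]
grip_width: 0.021
```

Call:
apply_moves(
  increments=[
    [[0,0,0],[0,-15,0],-1],
    [[0,0,0],[0,-30,0],-1],
    [[0,0,0],[0,-45,0],-1],
    [[0,0,0],[0,-60,0],-1],
    [[0,0,0],[0,-75,0],-1],
  ],
)

```text
time: 9.47
tcp_pos: [0.6514, 0.082, 0.1033]
ee_rot: [-0.046, 0.703, 0.046, 0.708]
contact_force: [-0.5, 0.7, -2.8]
grip_width: 0.0214
```

Call:
apply_moves(
  increments=[
    [[0,0,0],[0,-15,0],-1],
    [[0,0,0],[0,-30,0],-1],
    [[0,0,0],[0,-45,0],-1],
    [[0,0,0],[0,-60,0],-1],
    [[0,0,0],[0,-75,0],-1],
  ],
)

```text
time: 9.88
tcp_pos: [0.6614, 0.0059, 0.1036]
ee_rot: [-0.046, 0.703, 0.046, 0.708]
contact_force: [0.4, 1.1, -2.2]
grip_width: 0.021
```

Call:
apply_moves(
  increments=[
    [[0,0,0],[0,-16,0],-1],
    [[0,0,0],[0,-32,0],-1],
    [[0,0,0],[0,-48,0],-1],
    [[0,0,0],[0,-64,0],-1],
    [[0,0,0],[0,-80,0],-1],
  ],
)

```text
time: 10.3
tcp_pos: [0.672, -0.075, 0.1035]
ee_rot: [-0.046, 0.703, 0.046, 0.708]
contact_force: [0.6, 0.3, -2.7]
grip_width: 0.0213
```

Call:
apply_moves(
  increments=[
    [[0,0,0],[-35,0,0],-1],
    [[0,0,0],[-55,20,-8],-1],
    [[0,0,0],[-55,55,-16],-1],
    [[0,0,0],[-55,90,-28],-1],
    [[0,0,0],[-55,125,-40],-1],
  ],
)

```text
time: 10.72
tcp_pos: [0.6157, 0.0438, 0.1591]
ee_rot: [-0.046, 0.702, 0.046, 0.709]
contact_force: [0.7, 0.7, -3.4]
grip_width: 0.0216
```

Run:
```python
from h import *
print(inJ(sense()["tcp_pos"]))
go((*J(-.022,.105),.15,1.699),(*J(-.022,.105),.099,1.699),(*J(-.022,-.125),.099,1.699))
```

```text
[-0.01892193 -0.00385156]
t 10.72 tcp [0.6157 0.0438 0.1591] yaw 1.700 grip 0.0216 F [ 0.7  0.7 -3.4] j [-0.05  0.08  1.71  0.    1.34 -1.75]
[0.599, 0.151, 0.15, 1.699] turn [0.001, 0.01, 0.0] shift [9.0, 108.9, -3.0] rows 2.6
[0.599, 0.151, 0.099, 1.699] turn [0.0, 0.0, 0.0] shift [51.0, 0.0, 0.0] rows 1.2
[0.628, -0.077, 0.099, 1.699] turn [0.0, 0.0, 0.0] shift [0.0, -230.0, -0.0] rows 5.5
```

Call:
apply_moves(
  increments=[
    [[0.001,0.01,0],[4,36,-1],-1],
    [[0.001,0.01,0],[8,72,-2],-1],
    [[0.001,0.01,0],[15,109,-3],-1],
    [[0.001,0.01,0],[40,109,-3],-1],
    [[0.001,0.01,0],[60,109,-3],-1],
  ],
)

```text
time: 11.13
tcp_pos: [0.5998, 0.1534, 0.0993]
ee_rot: [-0.047, 0.705, 0.047, 0.706]
contact_force: [1.8, -0.8, -3.3]
grip_width: 0.0212
```

Call:
apply_moves(
  increments=[
    [[0,0,0],[0,-15,0],-1],
    [[0,0,0],[0,-30,0],-1],
    [[0,0,0],[0,-45,0],-1],
    [[0,0,0],[0,-60,0],-1],
    [[0,0,0],[0,-75,0],-1],
  ],
)

```text
time: 11.55
tcp_pos: [0.6102, 0.0767, 0.0999]
ee_rot: [-0.046, 0.705, 0.046, 0.707]
contact_force: [-0.6, 0.1, -3.2]
grip_width: 0.0212
```

Call:
apply_moves(
  increments=[
    [[0,0,0],[0,-15,0],-1],
    [[0,0,0],[0,-30,0],-1],
    [[0,0,0],[0,-45,0],-1],
    [[0,0,0],[0,-60,0],-1],
    [[0,0,0],[0,-75,0],-1],
  ],
)

```text
time: 11.97
tcp_pos: [0.6203, 0.0007, 0.1002]
ee_rot: [-0.046, 0.704, 0.046, 0.707]
contact_force: [-0.2, 0.8, -2.3]
grip_width: 0.0212
```

Call:
apply_moves(
  increments=[
    [[0,0,0],[0,-16,0],-1],
    [[0,0,0],[0,-32,0],-1],
    [[0,0,0],[0,-48,0],-1],
    [[0,0,0],[0,-64,0],-1],
    [[0,0,0],[0,-80,0],-1],
  ],
)

```text
time: 12.38
tcp_pos: [0.6308, -0.0802, 0.1002]
ee_rot: [-0.046, 0.704, 0.046, 0.707]
contact_force: [0.4, 0.2, -1.8]
grip_width: 0.0209
```

Call:
apply_moves(
  increments=[
    [[0,0,0],[-35,0,0],-1],
    [[0,0,0],[-55,20,-8],-1],
    [[0,0,0],[-55,55,-16],-1],
    [[0,0,0],[-55,90,-28],-1],
    [[0,0,0],[-55,125,-40],-1],
  ],
)

```text
time: 12.8
tcp_pos: [0.5749, 0.0386, 0.1559]
ee_rot: [-0.046, 0.704, 0.045, 0.707]
contact_force: [-0.5, 1.3, -3.3]
grip_width: 0.021
```

Run:
```python
from h import *
print(inJ(sense()["tcp_pos"]))
go((*J(-.064,.105),.15,1.699),(*J(-.064,.105),.099,1.699),(*J(-.064,-.125),.099,1.699))
shot("top","t1")
```

```text
[-0.06011982 -0.0038    ]
t 12.80 tcp [0.5749 0.0386 0.1559] yaw 1.700 grip 0.0210 F [-0.5  1.3 -3.3] j [-0.06 -0.01  1.8   0.    1.34 -1.76]
[0.557, 0.146, 0.15, 1.699] turn [0.001, 0.005, 0.001] shift [5.8, 108.8, -3.8] rows 2.6
[0.557, 0.146, 0.099, 1.699] turn [0.0, 0.0, 0.0] shift [51.0, 0.0, 0.0] rows 1.2
[0.586, -0.082, 0.099, 1.699] turn [0.0, 0.0, 0.0] shift [0.0, -230.0, -0.0] rows 5.5
```

Fourth lane; then the arm moves off the near side so the top view is clear.

Call:
apply_moves(
  increments=[
    [[0.001,0.005,0],[3,36,-1],-1],
    [[0.001,0.005,0],[5,72,-2],-1],
    [[0.001,0.005,0],[10,109,-4],-1],
    [[0.001,0.005,0],[36,109,-4],-1],
    [[0.001,0.005,0],[57,109,-4],-1],
  ],
)

```text
time: 13.27
tcp_pos: [0.5536, 0.1541, 0.0988]
ee_rot: [-0.046, 0.706, 0.05, 0.705]
contact_force: [0.6, 0.8, -3.0]
grip_width: 0.0208
```

Call:
apply_moves(
  increments=[
    [[0,0,0],[0,-15,0],-1],
    [[0,0,0],[0,-30,0],-1],
    [[0,0,0],[0,-45,0],-1],
    [[0,0,0],[0,-60,0],-1],
    [[0,0,0],[0,-75,0],-1],
  ],
)

```text
time: 13.68
tcp_pos: [0.5642, 0.0786, 0.0984]
ee_rot: [-0.047, 0.706, 0.05, 0.705]
contact_force: [0.5, -0.7, -3.1]
grip_width: 0.0212
```

Call:
apply_moves(
  increments=[
    [[0,0,0],[0,-15,0],-1],
    [[0,0,0],[0,-30,0],-1],
    [[0,0,0],[0,-45,0],-1],
    [[0,0,0],[0,-60,0],-1],
    [[0,0,0],[0,-75,0],-1],
  ],
)

```text
time: 14.1
tcp_pos: [0.5749, 0.0028, 0.0981]
ee_rot: [-0.047, 0.706, 0.05, 0.705]
contact_force: [-0.4, 0.9, -2.0]
grip_width: 0.0212
```

Call:
apply_moves(
  increments=[
    [[0,0,0],[0,-16,0],-1],
    [[0,0,0],[0,-32,0],-1],
    [[0,0,0],[0,-48,0],-1],
    [[0,0,0],[0,-64,0],-1],
    [[0,0,0],[0,-80,0],-1],
  ],
)

```text
time: 14.52
tcp_pos: [0.5861, -0.0781, 0.0976]
ee_rot: [-0.047, 0.706, 0.05, 0.705]
contact_force: [-0.3, -1.0, -3.3]
grip_width: 0.0211
```

Call:
apply_moves(
  increments=[
    [[0,0,0],[-40,0,0],-1],
    [[0,0,0],[-75,0,-20],-1],
    [[0,0,0],[-100,0,-55],-1],
    [[0,0,0],[-120,0,-90],-1],
    [[0,0,0],[-120,0,-120],-1],
  ],
)

```text
time: 14.93
tcp_pos: [0.4685, -0.0969, 0.2238]
ee_rot: [-0.048, 0.703, 0.049, 0.708]
contact_force: [0.4, -1.4, -1.6]
grip_width: 0.0214
```

Run:
```python
from h import *
st();shot("top","t2");shot("wrist","w5")
a=cv2.imread("pics/t2.png")[140:280,200:400];b=cv2.imread("pics/w5.png")
cv2.imwrite("pics/m5.png",np.hstack([cv2.resize(a,(400,280),interpolation=cv2.INTER_CUBIC),cv2.resize(b,(373,280))]))
C=cloud("w5");j=inJ(C);m=(abs(j[...,0])<.118)&(abs(j[...,1])<.108)&(C[...,2]>.056)&(C[...,2]<.1)
n,l,s,ce=cv2.connectedComponentsWithStats(m.astype(np.uint8))
for i in range(1,n):
    if s[i,4]>15: print(s[i].tolist(),np.round(j[l==i].mean(0),3),np.round(C[l==i].mean(0),3))
```

```text
t 14.93 tcp [ 0.4685 -0.0969  0.2238] yaw 1.708 grip 0.0214 F [ 0.4 -1.4 -1.6] j [-0.36 -0.31  1.96  0.    1.49 -2.07]
[397, 269, 13, 16, 140] [-0.1   -0.004] [0.536 0.033 0.066]
```

View pics/m5.png

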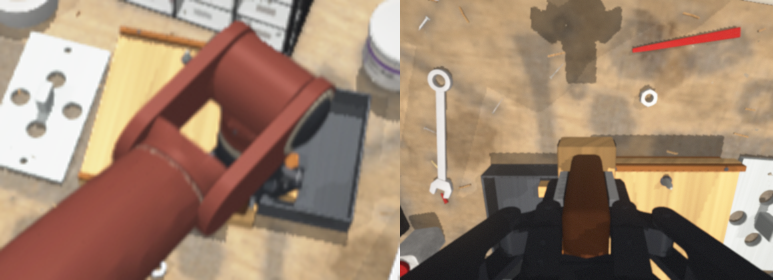

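Run:
```python
from h import *
go((.38,-.20,.15,1.70),(.38,-.20,.05,1.70))
```

```text
t 15.03 tcp [ 0.465  -0.0962  0.219 ] yaw 1.707 grip 0.0211 F [ 0.6  0.2 -4.1] j [-0.36 -0.31  1.96  0.    1.49 -2.07]
[0.38, -0.2, 0.15, 1.7] turn [0.007, -0.0, -0.004] shift [68.6, -91.6, -98.3] rows 3.6
[0.38, -0.2, 0.05, 1.7] turn [0.0, 0.0, 0.0] shift [100.0, 0.0, 0.0] rows 2.4
```

Call:
apply_moves(
  increments=[
    [[0.007,0,-0.004],[10,-30,-33],-1],
    [[0.007,0,-0.004],[25,-60,-66],-1],
    [[0.007,0,-0.004],[45,-92,-98],-1],
    [[0.007,0,-0.004],[69,-92,-98],-1],
    [[0.007,0,-0.004],[69,-92,-98],-1],
  ],
)

```text
time: 15.45
tcp_pos: [0.3757, -0.201, 0.1436]
ee_rot: [-0.042, 0.709, 0.046, 0.703]
contact_force: [-1.3, 1.3, -4.5]
grip_width: 0.0214
```

Run:
```python
from h import *
st();shot("top","t3");shot("side","s3")
a=cv2.imread("pics/t3.png")[130:270,190:400];b=cv2.imread("pics/s3.png")[150:300,220:430]
cv2.imwrite("pics/m6.png",np.vstack([cv2.resize(a,None,fx=2,fy=2,interpolation=cv2.INTER_CUBIC),cv2.resize(b,None,fx=2,fy=2,interpolation=cv2.INTER_CUBIC)]))
go((.38,-.20,.052,1.70))
```

```text
t 15.45 tcp [ 0.3757 -0.201   0.1436] yaw 1.695 grip 0.0214 F [-1.3  1.3 -4.5] j [-0.67 -0.38  2.14 -0.    1.39 -2.36]
t 15.55 tcp [ 0.3794 -0.2005  0.1482] yaw 1.698 grip 0.0216 F [ 0.   0.  -1.7] j [-0.66 -0.38  2.14  0.    1.39 -2.36]
[0.38, -0.2, 0.052, 1.7] turn [-0.002, -0.002, -0.002] shift [96.2, 0.2, 0.8] rows 2.3
```

View pics/m6.png

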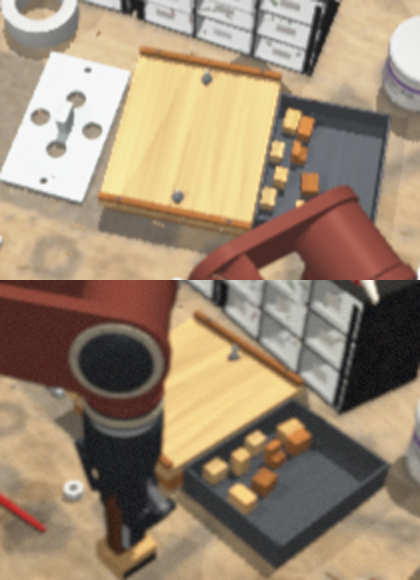

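All eight offcuts are in the tray and the bed is clear. Next I set the block down.

Call:
apply_moves(
  increments=[
    [[0,0,0],[30,0,0],-1],
    [[0,0,0],[55,0,0],-1],
    [[0,0,0],[75,0,0],-1],
    [[0,0,0],[88,0,0],-1],
    [[0,0,0],[96,0,0],-1],
  ],
)

```text
time: 15.97
tcp_pos: [0.3802, -0.1999, 0.052]
ee_rot: [-0.045, 0.706, 0.046, 0.705]
contact_force: [0.3, 0.3, -2.3]
grip_width: 0.0211
```

```bash
python3 -c "
from h import *
st()"
```

```text
t 15.97 tcp [ 0.3802 -0.1999  0.052 ] yaw 1.699 grip 0.0211 F [ 0.3  0.3 -2.3] j [-0.66 -0.25  2.21  0.    1.18 -2.36]
```

Call:
apply_moves(
  increments=[
    [[0,0,0],[2,0,0],-1],
    [[0,0,0],[4,0,0],-1],
    [[0,0,0],[6,0,0],-1],
    [[0,0,0],[7,0,0],-1],
    [[0,0,0],[7,0,0],-1],
  ],
)

```text
time: 16.38
tcp_pos: [0.3808, -0.2002, 0.0458]
ee_rot: [-0.045, 0.706, 0.046, 0.705]
contact_force: [0.3, -0.1, -2.9]
grip_width: 0.021
```

Call:
apply_moves(
  increments=[
    [[0,0,0],[1,0,0],-1],
    [[0,0,0],[2,0,0],-1],
    [[0,0,0],[2.5,0,0],-1],
    [[0,0,0],[2.5,0,0],-1],
    [[0,0,0],[2.5,0,0],-1],
  ],
)

```text
time: 16.8
tcp_pos: [0.3815, -0.2006, 0.0446]
ee_rot: [-0.045, 0.705, 0.046, 0.706]
contact_force: [-1.5, 2.6, 5.3]
grip_width: 0.0212
```

Call:
apply_moves(
  increments=[
    [[0,0,0],[0,0,0],-0.2],
    [[0,0,0],[0,0,0],0.2],
    [[0,0,0],[0,0,0],0.6],
    [[0,0,0],[0,0,0],1],
    [[0,0,0],[0,0,0],1],
  ],
)

```text
time: 17.22
tcp_pos: [0.3814, -0.2006, 0.0445]
ee_rot: [-0.045, 0.706, 0.046, 0.706]
contact_force: [0.4, -0.9, 0.0]
grip_width: 0.0797
```

Call:
apply_moves(
  increments=[
    [[0,0,0],[0,0,0],1],
    [[0,0,0],[0,0,0],1],
    [[0,0,0],[-25,0,0],1],
    [[0,0,0],[-60,0,0],1],
    [[0,0,0],[-100,0,0],1],
  ],
)

```text
time: 17.63
tcp_pos: [0.3798, -0.1995, 0.1433]
ee_rot: [-0.044, 0.707, 0.047, 0.704]
contact_force: [0.3, 0.0, 0.3]
grip_width: 0.0856
```

Run:
```python
from h import *
shot("wrist","w6");C=cloud("w6")
for n,z0,z1 in (("top",.095,.11),("foot",.02,.035)):
    q=C.reshape(-1,3);m=(q[:,2]>z0)&(q[:,2]<z1)&(abs(q[:,0]-.38)<.06)&(abs(q[:,1]+.2)<.06)
    q=q[m];
    if len(q)<5: print(n,len(q));continue
    r=cv2.minAreaRect((q[:,:2]*1000).astype(np.float32));print(n,len(q),q.mean(0),r)
go((.40,-.10,.25,1.65),(.45,0.08,.25,1.63),(.54,.243,.25,1.63))
```

```text
top 2441 [ 0.38599155 -0.2003042   0.1022447 ] ((387.8500671386719, -199.9617156982422), (40.82771301269531, 21.792354583740234), 6.606670379638672)
foot 1689 [ 0.38110024 -0.2009275   0.0278328 ] ((388.7430725097656, -199.85458374023438), (50.91731262207031, 44.12407302856445), 7.348327159881592)
t 17.68 tcp [ 0.3847 -0.2032  0.1541] yaw 1.700 grip 0.0851 F [ 4.  -2.2  5.6] j [-0.66 -0.38  2.13  0.    1.38 -2.36]
[0.4, -0.1, 0.25, 1.65] turn [0.05, 0.009, 0.007] shift [-96.4, 99.6, 29.3] rows 3.4
[0.45, 0.08, 0.25, 1.63] turn [0.02, 0.0, 0.0] shift [0.0, 175.5, 64.1] rows 4.5
[0.54, 0.243, 0.25, 1.63] turn [0.0, 0.0, 0.0] shift [0.0, 157.4, 99.5] rows 4.5
```

Call:
apply_moves(
  increments=[
    [[0.05,0.009,0.007],[-40,10,0],1],
    [[0.05,0.009,0.007],[-80,30,10],1],
    [[0.05,0.009,0.007],[-96,65,20],1],
    [[0.05,0.009,0.007],[-96,100,29],1],
    [[0.05,0.009,0.007],[-96,100,29],1],
  ],
)

```text
time: 18.1
tcp_pos: [0.4015, -0.0953, 0.2528]
ee_rot: [-0.03, 0.704, 0.03, 0.709]
contact_force: [0.7, 0.0, -0.7]
grip_width: 0.0854
```

Call:
apply_moves(
  increments=[
    [[0.02,0,0],[0,175,64],1],
    [[0.02,0,0],[0,175,64],1],
    [[0.02,0,0],[0,175,64],1],
    [[0.02,0,0],[0,175,64],1],
    [[0.02,0,0],[0,175,64],1],
  ],
)

```text
time: 18.52
tcp_pos: [0.4504, 0.0876, 0.2526]
ee_rot: [-0.024, 0.704, 0.025, 0.709]
contact_force: [0.5, -0.6, 0.6]
grip_width: 0.0853
```

Call:
apply_moves(
  increments=[
    [[0,0,0],[0,157,119],1],
    [[0,0,0],[0,157,119],1],
    [[0,0,0],[0,157,119],1],
    [[0,0,0],[0,157,119],1],
    [[0,0,0],[0,157,119],1],
  ],
)

```text
time: 18.93
tcp_pos: [0.5594, 0.2547, 0.2521]
ee_rot: [-0.024, 0.705, 0.025, 0.709]
contact_force: [0.6, -1.1, -0.1]
grip_width: 0.0857
```

Run:
```python
from h import *
st();shot("wrist","w7");C=cloud("w7");q=C.reshape(-1,3)
m=(q[:,2]>.04)&(q[:,2]<.06)&(abs(q[:,0]-.61)<.06)&(abs(q[:,1]-.243)<.05)
r=cv2.minAreaRect((q[m,:2]*1000).astype(np.float32));print("bar",m.sum(),q[m].mean(0),r)
```

```text
t 18.93 tcp [0.5594 0.2547 0.2521] yaw 1.641 grip 0.0857 F [ 0.6 -1.1 -0.1] j [ 0.31  0.01  1.62 -0.    1.5  -1.33]
bar 565 [0.60848504 0.24381995 0.04950869] ((610.4496459960938, 243.7474365234375), (36.86237716674805, 17.270057678222656), 3.696584939956665)
```

View pics/w7.png

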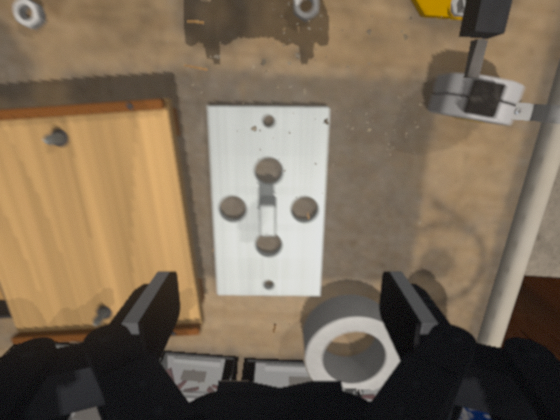

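The plate's pin holes are at (268.5,121) and (268.5,284), its bar at (267,220), and the jig's near pin at (56,137).

Run:
```python
from h import *
p=atz("w7",[[268.5,121],[268.5,284.5]],.01);d=p[1]-p[0];print("holes",p.round(4).tolist(),p.mean(0).round(4),np.arctan2(d[1],d[0]),np.linalg.norm(d))
C=cloud("w7");
q=C[122:152,38:75].reshape(-1,3);q=q[(q[:,2]>.056)&(q[:,2]<.08)];print("near pin",len(q),q.mean(0).round(4),q[q[:,2]>.066].mean(0).round(4))
q=C[300:325,88:118].reshape(-1,3);q=q[(q[:,2]>.056)&(q[:,2]<.08)];print("far pin",len(q),q.mean(0).round(4),q[q[:,2]>.066].mean(0).round(4))
C5=cloud("w5");j=inJ(C5);m=(abs(j[...,0]+.1)<.015)&(abs(j[...,1])<.015)&(C5[...,2]>.056)&(C5[...,2]<.08);print("near pin w5",C5[m].mean(0).round(4),C5[m&(C5[...,2]>.066)].mean(0).round(4))
go((.6105,.2437,.12,1.6295),(.6105,.2437,.020,1.6295))
```

```text
holes [[0.5117, 0.2394, 0.01], [0.7111, 0.2515, 0.01]] [0.6114 0.2455 0.01  ] 0.06062924579705674 0.199803159058924
near pin 153 [0.5369 0.0376 0.066 ] [0.5369 0.0371 0.0694]
far pin 123 [0.7329 0.0629 0.0653] [0.7338 0.0623 0.0693]
near pin w5 [0.5356 0.0334 0.0659] [0.5363 0.0339 0.0697]
t 18.98 tcp [0.5611 0.258  0.2511] yaw 1.643 grip 0.0854 F [-2.6  0.5  0.5] j [ 0.31  0.02  1.61  0.    1.5  -1.33]
[0.61, 0.244, 0.12, 1.63] turn [0.013, 0.006, -0.004] shift [131.4, -18.3, 47.4] rows 3.4
[0.61, 0.244, 0.02, 1.63] turn [0.0, 0.0, 0.0] shift [100.0, 0.0, 0.0] rows 2.4
```

Call:
apply_moves(
  increments=[
    [[0,0,0],[0,-205,-15],1],
    [[0,0,0],[0,-205,-15],1],
    [[0,0,0],[0,-205,-15],1],
    [[0,0,0],[0,-205,-15],1],
    [[0,0,0],[0,-205,-15],1],
  ],
)

```text
time: 19.4
tcp_pos: [0.5605, 0.0497, 0.2494]
ee_rot: [-0.024, 0.705, 0.026, 0.708]
contact_force: [-0.0, -0.0, -0.2]
grip_width: 0.0855
```

Call:
apply_moves(
  increments=[
    [[0,0,0],[0,0,0],1],
    [[0,0,0],[0,0,0],1],
    [[0,0,0],[0,0,0],1],
    [[0,0,0],[0,0,0],1],
    [[0,0,0],[0,0,0],1],
  ],
)

```text
time: 19.82
tcp_pos: [0.5605, 0.0509, 0.2492]
ee_rot: [-0.025, 0.705, 0.027, 0.708]
contact_force: [-0.5, -0.2, -0.3]
grip_width: 0.0855
```

Run:
```python
from h import *
st();shot("wrist","w8");st();C=cloud("w8");f=ld("w8")
uv=proj("w8",[[.536,.0355,.073],[.734,.0615,.073]]);print(uv)
im=cv2.imread("pics/w8.png");o=[]
for u,v in uv.astype(int):
    o.append(cv2.resize(im[v-25:v+25,u-25:u+25],(400,400),interpolation=cv2.INTER_CUBIC));print(u-25,v-25)
    q=C[v-20:v+20,u-20:u+20].reshape(-1,3);q=q[(q[:,2]>.066)&(q[:,2]<.08)];print(len(q),q.mean(0).round(4))
cv2.imwrite("pics/m8.png",np.hstack(o))
```

```text
t 19.82 tcp [0.5605 0.0509 0.2492] yaw 1.644 grip 0.0855 F [-0.5 -0.2 -0.3] j [-0.04 -0.11  1.74  0.    1.5  -1.69]
t 19.87 tcp [0.5604 0.0509 0.2493] yaw 1.644 grip 0.0854 F [-0.1  0.2  0.9] j [-0.04 -0.11  1.74  0.    1.5  -1.69]
[[264.36778898 152.36914125]
 [277.15630141 334.19131912]]
239 127
83 [0.537  0.0353 0.0696]
252 309
50 [0.7335 0.0616 0.0693]
```

View pics/m8.png

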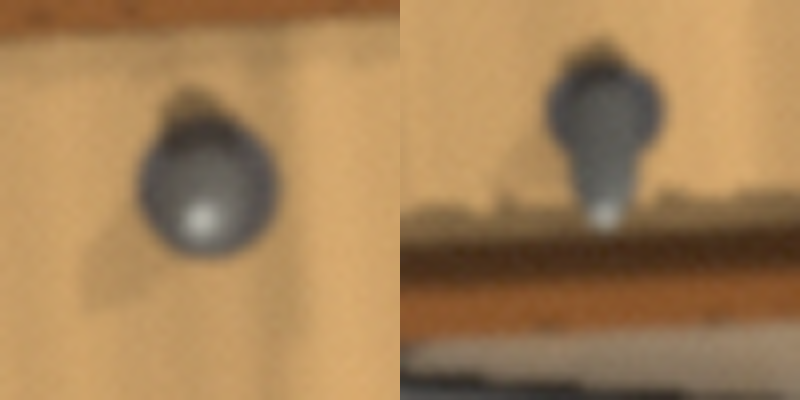

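The near pin's tip is at about (200,220) in the left crop, the far one at about (603,212).

Run:
```python
from h import *
p=atz("w8",[[263.6,154.0],[276.9,335.2]],.073);d=p[1]-p[0];print(p.round(4).tolist(),p.mean(0).round(4),np.arctan2(d[1],d[0]),np.linalg.norm(d))
go((.611,.2445,.14,1.631),(.611,.2445,.020,1.631))
```

```text
[[0.5375, 0.0349, 0.073], [0.7353, 0.0613, 0.073]] [0.6364 0.0481 0.073 ] 0.13282201319420636 0.19955168963842163
t 19.87 tcp [0.5604 0.0509 0.2493] yaw 1.644 grip 0.0854 F [-0.1  0.2  0.9] j [-0.04 -0.11  1.74  0.    1.5  -1.69]
[0.611, 0.244, 0.14, 1.631] turn [0.013, 0.005, -0.003] shift [110.2, 189.1, 64.0] rows 5.5
[0.611, 0.244, 0.02, 1.631] turn [0.0, 0.0, 0.0] shift [120.0, 0.0, 0.0] rows 2.9
```

Call:
apply_moves(
  increments=[
    [[0.013,0.005,-0.003],[0,195,14],1],
    [[0.013,0.005,-0.003],[0,195,14],1],
    [[0.013,0.005,-0.003],[0,195,14],1],
    [[0.013,0.005,-0.003],[0,195,14],1],
    [[0.013,0.005,-0.003],[0,195,14],1],
  ],
)

```text
time: 20.28
tcp_pos: [0.5593, 0.2505, 0.2501]
ee_rot: [-0.022, 0.707, 0.023, 0.707]
contact_force: [1.1, 0.1, -1.2]
grip_width: 0.0854
```

Call:
apply_moves(
  increments=[
    [[0,0,0],[0,0,0],1],
    [[0,0,0],[0,0,0],1],
    [[0,0,0],[0,0,0],1],
    [[0,0,0],[0,0,0],1],
    [[0,0,0],[0,0,0],1],
  ],
)

```text
time: 20.7
tcp_pos: [0.5595, 0.2493, 0.2501]
ee_rot: [-0.022, 0.707, 0.022, 0.707]
contact_force: [-0.1, 0.3, -0.2]
grip_width: 0.0854
```

```bash
cat > plate.py <<'E'
from h import *
def plate(tag,z,cx,cy,a,zb):
    im=cv2.imread(f"pics/{tag}.png");g=im.min(2);C=cloud(tag);out=[]
    for s in (-1,1):
        u,v=proj(tag,[[cx+s*.1*np.cos(a),cy+s*.1*np.sin(a),z]])[0].astype(int)
        w=g[v-12:v+13,u-12:u+13].astype(float);t=np.percentile(w,80)*.78
        n,l,st_,ce=cv2.connectedComponentsWithStats((w<t).astype(np.uint8))
        i=1+min(range(n-1),key=lambda i:np.hypot(*(ce[i+1]-12))-0.1*min(st_[i+1,4],60));out.append((ce[i][0]+u-12,ce[i][1]+v-12));print("hole area",st_[i,4],np.round(out[-1],1))
    p=atz(tag,out,z);d=p[1]-p[0];print("mid",p.mean(0).round(4),"yaw",round(np.arctan2(d[1],d[0]),4),np.linalg.norm(d).round(4))
    q=C.reshape(-1,3);m=(abs(q[:,2]-zb)<.007)&(abs(q[:,0]-cx)<.05)&(abs(q[:,1]-cy)<.04)
    print("bar",cv2.minAreaRect((q[m,:2]*1000).astype(np.float32)))
E
python3 - <<'E'
from plate import *
st();shot("wrist","w9");plate("w9",.01,.611,.2445,.06,.05);st()
go((.611,.2445,.14,1.631),(.611,.2445,.020,1.631))
E
```

```text
t 20.70 tcp [0.5595 0.2493 0.2501] yaw 1.633 grip 0.0854 F [-0.1  0.3 -0.2] j [ 0.3   0.01  1.62  0.    1.51 -1.34]
hole area 132 [271.3 121.2]
hole area 85 [272.1 285.8]
mid [0.6102 0.2435 0.01  ] yaw 0.0608 0.2
bar ((610.3396606445312, 243.39993286132812), (36.486228942871094, 17.11542510986328), 3.562256097793579)
t 20.75 tcp [0.5595 0.2493 0.2502] yaw 1.633 grip 0.0858 F [ 0.1  0.6 -0.2] j [ 0.3   0.01  1.62  0.    1.51 -1.34]
t 20.75 tcp [0.5595 0.2493 0.2502] yaw 1.633 grip 0.0858 F [ 0.1  0.6 -0.2] j [ 0.3   0.01  1.62  0.    1.51 -1.34]
[0.611, 0.244, 0.14, 1.631] turn [0.002, 0.001, -0.001] shift [110.2, -8.1, 51.0] rows 2.9
[0.611, 0.244, 0.02, 1.631] turn [0.0, 0.0, 0.0] shift [120.0, 0.0, 0.0] rows 2.9
```

Call:
apply_moves(
  increments=[
    [[0.002,0.001,0],[30,-4,25],1],
    [[0.002,0.001,0],[60,-9,50],1],
    [[0.002,0.001,0],[100,-9,50],1],
    [[0.002,0.001,0],[135,-9,50],1],
    [[0.002,0.001,0],[135,-9,50],1],
  ],
)

```text
time: 21.17
tcp_pos: [0.6049, 0.2406, 0.1054]
ee_rot: [-0.022, 0.712, 0.019, 0.701]
contact_force: [-2.5, -0.5, -1.9]
grip_width: 0.0855
```

Run:
```python
from h import *
go((.6102,.2435,.020,1.6316))
```

```text
t 21.17 tcp [0.6049 0.2406 0.1054] yaw 1.629 grip 0.0855 F [-2.5 -0.5 -1.9] j [ 0.26  0.23  1.64  0.    1.29 -1.36]
[0.61, 0.244, 0.02, 1.632] turn [-0.003, -0.016, 0.003] shift [85.3, 2.8, 6.8] rows 2.1
```

Call:
apply_moves(
  increments=[
    [[-0.003,-0.016,0.003],[20,3,7],1],
    [[-0.003,-0.016,0.003],[40,3,7],1],
    [[-0.003,-0.016,0.003],[60,3,7],1],
    [[-0.003,-0.016,0.003],[75,3,7],1],
    [[-0.003,-0.016,0.003],[85,3,7],1],
  ],
)

```text
time: 21.58
tcp_pos: [0.6105, 0.2433, 0.0203]
ee_rot: [-0.021, 0.707, 0.021, 0.707]
contact_force: [-0.3, 0.2, 0.4]
grip_width: 0.0855
```

Call:
apply_moves(
  increments=[
    [[0,0,0],[0,0,0],1],
    [[0,0,0],[0,0,0],1],
    [[0,0,0],[0,0,0],1],
    [[0,0,0],[0,0,0],1],
    [[0,0,0],[0,0,0],1],
  ],
)

```text
time: 22.0
tcp_pos: [0.6115, 0.2436, 0.0219]
ee_rot: [-0.021, 0.706, 0.022, 0.708]
contact_force: [-0.2, 0.5, -0.8]
grip_width: 0.0855
```

Run:
```python
from h import *
go((.6102,.2435,.020,1.6316))
```

```text
t 22.00 tcp [0.6115 0.2436 0.0219] yaw 1.631 grip 0.0855 F [-0.2  0.5 -0.8] j [ 0.27  0.33  1.67  0.    1.14 -1.37]
[0.61, 0.244, 0.02, 1.632] turn [-0.001, 0.002, -0.001] shift [1.9, 0.0, -1.4] rows 0.1
```

Call:
apply_moves(
  increments=[
    [[0,0.002,0],[2,0,-1],1],
    [[0,0.002,0],[2,0,-1],-1],
    [[0,0.002,0],[2,0,-1],-1],
    [[0,0.002,0],[2,0,-1],-1],
    [[0,0.002,0],[2,0,-1],-1],
  ],
  squeeze=90,
)

```text
time: 22.42
tcp_pos: [0.6105, 0.2435, 0.0198]
ee_rot: [-0.021, 0.707, 0.022, 0.707]
contact_force: [0.4, 0.2, 0.4]
grip_width: 0.039
```

Call:
apply_moves(
  increments=[
    [[0,0,0],[0,0,0],-1],
    [[0,0,0],[0,0,0],-1],
    [[0,0,0],[0,0,0],-1],
    [[0,0,0],[0,0,0],-1],
    [[0,0,0],[0,0,0],-1],
  ],
)

```text
time: 22.83
tcp_pos: [0.6106, 0.2437, 0.02]
ee_rot: [-0.021, 0.707, 0.022, 0.707]
contact_force: [0.2, 0.7, 1.4]
grip_width: 0.017
```

Run:
```python
from h import *
st()
s=sense();print(np.array(s["tcp_pos"])-[.6102,.2435,.01],yawnow(s)-.0608)
```

```text
t 22.83 tcp [0.6106 0.2437 0.02  ] yaw 1.631 grip 0.0170 F [0.2 0.7 1.4] j [ 0.27  0.33  1.67  0.    1.14 -1.37]
[0.00044282 0.0001867  0.01003279] 1.570306649283505
```

Call:
apply_moves(
  increments=[
    [[0,0,0],[-15,0,0],-1],
    [[0,0,0],[-35,0,0],-1],
    [[0,0,0],[-60,0,0],-1],
    [[0,0,0],[-85,0,0],-1],
    [[0,0,0],[-115,0,0],-1],
  ],
)

```text
time: 23.25
tcp_pos: [0.6088, 0.2429, 0.1344]
ee_rot: [-0.021, 0.708, 0.021, 0.705]
contact_force: [0.5, 0.2, -3.5]
grip_width: 0.0167
```

Run:
```python
from h import *
go((.6368,.0483,.125,1.7033))
```

```text
t 23.25 tcp [0.6088 0.2429 0.1344] yaw 1.631 grip 0.0167 F [ 0.5  0.2 -3.5] j [ 0.27  0.2   1.62  0.    1.33 -1.37]
[0.637, 0.048, 0.125, 1.703] turn [-0.072, -0.004, -0.0] shift [9.3, -195.9, 16.2] rows 4.7
```

Call:
apply_moves(
  increments=[
    [[-0.02,-0.004,0],[0,-25,2],-1],
    [[-0.03,-0.004,0],[0,-50,4],-1],
    [[-0.04,-0.004,0],[0,-75,6],-1],
    [[-0.05,-0.004,0],[0,-100,8],-1],
    [[-0.06,-0.004,0],[0,-120,10],-1],
  ],
)

```text
time: 23.67
tcp_pos: [0.6253, 0.1219, 0.1342]
ee_rot: [-0.043, 0.706, 0.042, 0.705]
contact_force: [0.7, -0.4, -3.3]
grip_width: 0.0166
```

Run:
```python
from h import *
go((.6368,.0483,.125,1.7033))
```

```text
t 23.67 tcp [0.6253 0.1219 0.1342] yaw 1.691 grip 0.0166 F [ 0.7 -0.4 -3.3] j [ 0.08  0.16  1.67 -0.    1.32 -1.61]
[0.637, 0.048, 0.125, 1.703] turn [-0.012, -0.001, 0.001] shift [9.2, -74.4, 2.7] rows 1.8
```

Call:
apply_moves(
  increments=[
    [[-0.012,0,0],[2,-25,1],-1],
    [[-0.012,0,0],[4,-50,2],-1],
    [[-0.012,0,0],[9,-66,3],-1],
    [[-0.012,0,0],[9,-74,3],-1],
    [[-0.012,0,0],[9,-74,3],-1],
  ],
)

```text
time: 24.08
tcp_pos: [0.6366, 0.0474, 0.1244]
ee_rot: [-0.046, 0.707, 0.046, 0.704]
contact_force: [0.1, 0.5, -4.3]
grip_width: 0.0168
```

Call:
apply_moves(
  increments=[
    [[0,0,0],[0,0,0],-1],
    [[0,0,0],[0,0,0],-1],
    [[0,0,0],[0,0,0],-1],
    [[0,0,0],[0,0,0],-1],
    [[0,0,0],[0,0,0],-1],
  ],
)

```text
time: 24.5
tcp_pos: [0.6366, 0.0483, 0.1246]
ee_rot: [-0.047, 0.707, 0.046, 0.705]
contact_force: [-0.5, -0.8, -4.2]
grip_width: 0.0166
```

Run:
```python
from plate import *
go((.6368,.0483,.094,1.7033))
shot("wrist","w10")
im=cv2.imread("pics/w10.png");cv2.imwrite("pics/m10.png",im[60:420,120:440])
plate("w10",.115,.6364,.0481,.133,.155)
```

```text
t 24.50 tcp [0.6366 0.0483 0.1246] yaw 1.702 grip 0.0166 F [-0.5 -0.8 -4.2] j [-0.04  0.17  1.67 -0.    1.3  -1.74]
[0.637, 0.048, 0.094, 1.703] turn [-0.001, -0.003, 0.0] shift [30.6, 0.0, 0.3] rows 0.7
hole area 1 [276.  37.]
hole area 7 [281. 417.]
mid [0.6367 0.0476 0.115 ] yaw 0.1433 0.1972
bar ((635.2485961914062, 48.353965759277344), (35.73133087158203, 36.27740478515625), 49.08716583251953)
```

View pics/m10.png

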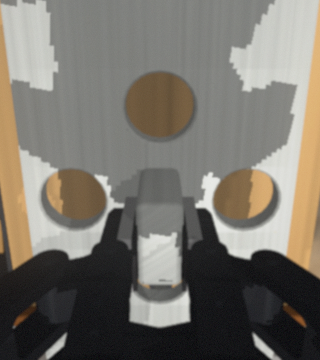

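Call:
apply_moves(
  increments=[
    [[-0.001,-0.003,0],[10,0,0],-1],
    [[-0.001,-0.003,0],[20,0,0],-1],
    [[-0.001,-0.003,0],[27,0,0],-1],
    [[-0.001,-0.003,0],[31,0,0],-1],
    [[-0.001,-0.003,0],[34,0,0],-1],
  ],
)

```text
time: 24.97
tcp_pos: [0.6355, 0.0481, 0.0887]
ee_rot: [-0.047, 0.706, 0.047, 0.705]
contact_force: [-0.1, -0.2, -3.6]
grip_width: 0.017
```

Run:
```python
from h import *
go((.6368,.0483,.0705,1.7033))
```

```text
t 24.97 tcp [0.6355 0.0481 0.0887] yaw 1.703 grip 0.0170 F [-0.1 -0.2 -3.6] j [-0.04  0.21  1.69 -0.    1.25 -1.74]
[0.637, 0.048, 0.07, 1.703] turn [-0.001, -0.003, -0.0] shift [18.2, 0.1, 1.4] rows 0.4
```

Call:
apply_moves(
  increments=[
    [[0,-0.003,0],[1,0,1],-1],
    [[0,-0.003,0],[3,0,1],-1],
    [[0,-0.003,0],[5,0,1],-1],
    [[0,-0.003,0],[7,0,1],-1],
    [[0,-0.003,0],[9,0,1],-1],
  ],
)

```text
time: 25.38
tcp_pos: [0.6367, 0.0482, 0.0799]
ee_rot: [-0.047, 0.705, 0.047, 0.706]
contact_force: [-0.3, 0.3, -3.5]
grip_width: 0.0166
```

Call:
apply_moves(
  increments=[
    [[0,0,0],[2,0,0],-1],
    [[0,0,0],[4,0,0],-1],
    [[0,0,0],[6,0,0],-1],
    [[0,0,0],[8,0,0],-1],
    [[0,0,0],[9,0,0],-1],
  ],
)

```text
time: 25.8
tcp_pos: [0.6366, 0.0482, 0.0705]
ee_rot: [-0.047, 0.705, 0.047, 0.706]
contact_force: [-1.0, 0.7, -3.4]
grip_width: 0.0166
```

```bash
python3 -c "
from h import *
st()"
```

```text
t 25.80 tcp [0.6366 0.0482 0.0705] yaw 1.703 grip 0.0166 F [-1.   0.7 -3.4] j [-0.04  0.23  1.7   0.    1.21 -1.74]
```

Call:
apply_moves(
  increments=[
    [[0,0,0],[1,0,0],-1],
    [[0,0,0],[2,0,0],-1],
    [[0,0,0],[2,0,0],-1],
    [[0,0,0],[2,0,0],-1],
    [[0,0,0],[2,0,0],-1],
  ],
)

```text
time: 26.22
tcp_pos: [0.6367, 0.0482, 0.07]
ee_rot: [-0.047, 0.705, 0.047, 0.706]
contact_force: [-4.8, 0.3, 5.7]
grip_width: 0.0167
```

Call:
apply_moves(
  increments=[
    [[0,0,0],[0,0,0],-0.4],
    [[0,0,0],[0,0,0],0],
    [[0,0,0],[0,0,0],0.5],
    [[0,0,0],[0,0,0],1],
    [[0,0,0],[0,0,0],1],
  ],
)

```text
time: 26.63
tcp_pos: [0.6369, 0.0481, 0.0701]
ee_rot: [-0.047, 0.705, 0.047, 0.706]
contact_force: [-0.1, -0.3, 0.1]
grip_width: 0.0731
```

Call:
apply_moves(
  increments=[
    [[0,0,0],[0,0,0],1],
    [[0,0,0],[-30,0,0],1],
    [[0,0,0],[-70,0,-10],1],
    [[0,0,0],[-110,0,-40],1],
    [[0,0,0],[-150,0,-75],1],
  ],
)

```text
time: 27.05
tcp_pos: [0.5753, 0.0399, 0.2071]
ee_rot: [-0.047, 0.705, 0.047, 0.706]
contact_force: [0.6, 0.1, 0.6]
grip_width: 0.0854
```

Call:
apply_moves(
  increments=[
    [[0,0,0],[-30,0,0],1],
    [[0,0,0],[-30,0,0],1],
    [[0,0,0],[-30,0,0],1],
    [[0,0,0],[-30,0,0],1],
    [[0,0,0],[-30,0,0],1],
  ],
)

```text
time: 27.47
tcp_pos: [0.5746, 0.0399, 0.2352]
ee_rot: [-0.047, 0.706, 0.047, 0.705]
contact_force: [-0.9, 0.3, -0.3]
grip_width: 0.0854
```

Run:
```python
from plate import *
st();shot("wrist","w11");st();C=cloud("w11");j=inJ(C);m=(abs(j[...,0])<.11)&(abs(j[...,1])<.06)&(abs(C[...,2]-.06)<.005)
q=C[m];A=np.c_[q[:,:2]-[.636,.048],np.ones(len(q))];print("plane",np.linalg.lstsq(A,q[:,2],rcond=None)[0])
plate("w11",.06,.6364,.0481,.133,.10)
```

```text
t 27.47 tcp [0.5746 0.0399 0.2352] yaw 1.703 grip 0.0854 F [-0.9  0.3 -0.3] j [-0.06 -0.07  1.72  0.    1.48 -1.76]
t 27.52 tcp [0.5746 0.0399 0.2349] yaw 1.703 grip 0.0854 F [1.5 0.4 0.3] j [-0.06 -0.06  1.72  0.    1.48 -1.76]
plane [-1.46031328e-04  6.81499717e-05  6.02773072e-02]
hole area 193 [279.  140.4]
hole area 137 [279.2 328.1]
mid [0.6371 0.0476 0.06  ] yaw 0.1332 0.201
bar ((636.3118286132812, 47.78676986694336), (35.914974212646484, 17.12851905822754), 7.849739074707031)
```

View pics/w11.png

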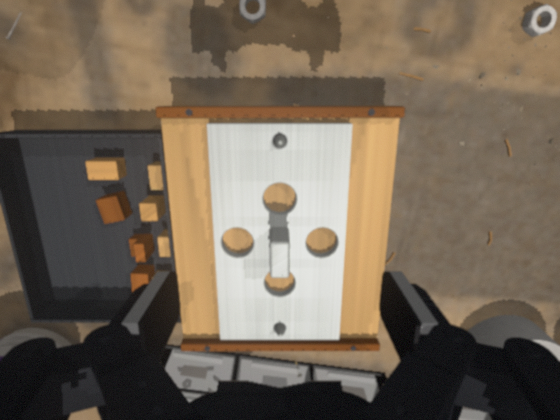

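The plate lies flush: its plane fits z = 60.3 mm and is level, and both pins show through its holes. Next I go to nut A for a close look.

```bash
cat > nut.py <<'E'
from h import *
def nut(tag,x,y,z0=.0095,z1=.0165,r=.035):
    C=cloud(tag);q=C.reshape(-1,3);m=(q[:,2]>z0)&(q[:,2]<z1)&(np.hypot(q[:,0]-x,q[:,1]-y)<r);p=q[m,:2]
    for _ in range(3):
        c=(np.percentile(p,2,0)+np.percentile(p,98,0))/2;p=p[np.hypot(*(p-c).T)<.0155]
    th=np.radians(np.arange(0,60,1));best=[]
    for t in th:
        w=0
        for k in range(3):
            d=p@[np.cos(t+k*np.pi/3),np.sin(t+k*np.pi/3)];w+=np.percentile(d,98)-np.percentile(d,2)
        best.append(w/3)
    b=np.array(best);print(tag,"n",m.sum(),"c",c.round(4),"z",q[m,2].mean().round(4),"flat yaw",np.degrees(th[b.argmin()]),"w",b.min().round(4),b.max().round(4))
    n=[(th[b.argmin()]+k*np.pi/3) for k in range(-3,6)];t=min(n,key=lambda v:abs(v-1.6));print("grasp yaw",round(t,3));return c,t
E
python3 - <<'E'
from nut import *
print(np.round(atz("w11",[[252,8],[543,18]],.013),4))
go((.50,.02,.235,1.65),(.395,-.005,.17,1.6))
E
```

```text
[[ 0.4252 -0.0062  0.013 ]
 [ 0.3966  0.2668  0.013 ]]
t 27.52 tcp [0.5746 0.0399 0.2349] yaw 1.703 grip 0.0854 F [1.5 0.4 0.3] j [-0.06 -0.06  1.72  0.    1.48 -1.76]
[0.5, 0.02, 0.235, 1.65] turn [0.053, -0.001, -0.0] shift [-0.0, -9.9, -76.5] rows 1.9
[0.395, -0.005, 0.17, 1.6] turn [0.05, 0.0, 0.0] shift [65.0, -16.6, -106.6] rows 3.0
```

Call:
apply_moves(
  increments=[
    [[0.05,0,0],[0,-5,-38],1],
    [[0.1,0,0],[0,-10,-76],1],
    [[0.1,0,0],[20,-15,-110],1],
    [[0.1,0,0],[45,-21,-145],1],
    [[0.1,0,0],[65,-27,-183],1],
  ],
)

```text
time: 27.93
tcp_pos: [0.3976, -0.0101, 0.1689]
ee_rot: [-0.011, 0.709, 0.012, 0.705]
contact_force: [-0.6, -0.9, 0.4]
grip_width: 0.0854
```

Call:
apply_moves(
  increments=[
    [[0,0,0],[0,0,0],1],
    [[0,0,0],[0,0,0],1],
    [[0,0,0],[0,0,0],1],
    [[0,0,0],[0,0,0],1],
    [[0,0,0],[0,0,0],1],
  ],
)

```text
time: 28.35
tcp_pos: [0.3996, -0.0102, 0.1709]
ee_rot: [-0.012, 0.708, 0.012, 0.706]
contact_force: [0.2, 0.3, -0.6]
grip_width: 0.0854
```

Run:
```python
from nut import *
st();shot("wrist","w12");c,t=nut("w12",.424,-.0055)
go((*c,.06,t),(*c,.005,t))
```

```text
t 28.35 tcp [ 0.3996 -0.0102  0.1709] yaw 1.604 grip 0.0854 F [ 0.2  0.3 -0.6] j [-0.21 -0.49  2.18 -0.    1.46 -1.82]
w12 n 415 c [ 0.4225 -0.0062] z 0.013 flat yaw 41.0 w 0.0228 0.0235
grasp yaw 1.763
t 28.40 tcp [ 0.3994 -0.0102  0.1707] yaw 1.604 grip 0.0852 F [-0.5  0.7 -0.6] j [-0.21 -0.49  2.18 -0.    1.46 -1.82]
[0.423, -0.006, 0.06, 1.763] turn [-0.158, -0.002, -0.001] shift [110.7, 3.1, 23.5] rows 2.7
[0.423, -0.006, 0.005, 1.763] turn [0.0, 0.0, 0.0] shift [55.0, 0.0, 0.0] rows 1.3
```

View pics/w12.png

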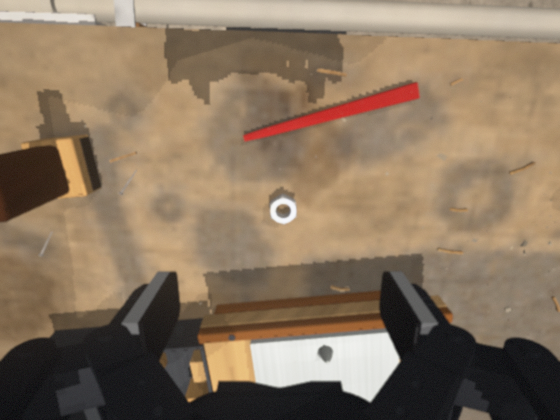

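Call:
apply_moves(
  increments=[
    [[-0.05,-0.002,0],[30,1,8],1],
    [[-0.1,-0.002,0],[60,2,16],1],
    [[-0.158,-0.002,0],[90,3,23],1],
    [[-0.158,-0.002,0],[111,3,23],1],
    [[-0.158,-0.002,0],[120,3,23],1],
  ],
)

```text
time: 28.82
tcp_pos: [0.421, -0.0058, 0.0479]
ee_rot: [-0.067, 0.706, 0.069, 0.702]
contact_force: [-0.3, 0.6, 0.6]
grip_width: 0.0856
```

Call:
apply_moves(
  increments=[
    [[0,0,0],[0,0,0],0.2],
    [[0,0,0],[0,0,0],0.2],
    [[0,0,0],[0,0,0],0.2],
    [[0,0,0],[0,0,0],0.2],
    [[0,0,0],[0,0,0],0.2],
  ],
)

```text
time: 29.23
tcp_pos: [0.4223, -0.0061, 0.0496]
ee_rot: [-0.067, 0.704, 0.068, 0.703]
contact_force: [0.3, -0.8, 0.3]
grip_width: 0.0511
```

Run:
```python
from nut import *
st();shot("wrist","w13");c,t=nut("w13",.4225,-.0062,r=.022)
go((.4225,-.0062,.005,1.763));print("use c:");go((*c,.005,t))
```

```text
t 29.23 tcp [ 0.4223 -0.0061  0.0496] yaw 1.763 grip 0.0511 F [ 0.3 -0.8  0.3] j [-0.19 -0.26  2.23  0.    1.18 -1.95]
w13 n 1101 c [ 0.4224 -0.0065] z 0.0128 flat yaw 36.0 w 0.0228 0.0235
grasp yaw 1.676
t 29.28 tcp [ 0.4221 -0.006   0.0494] yaw 1.763 grip 0.0512 F [ 0.1  0.3 -0.7] j [-0.19 -0.26  2.23  0.    1.18 -1.95]
[0.422, -0.006, 0.005, 1.763] turn [0.0, -0.002, -0.001] shift [44.4, -0.3, 0.5] rows 1.1
use c:
t 29.28 tcp [ 0.4221 -0.006   0.0494] yaw 1.763 grip 0.0512 F [ 0.1  0.3 -0.7] j [-0.19 -0.26  2.23  0.    1.18 -1.95]
[0.422, -0.006, 0.005, 1.676] turn [0.088, -0.002, -0.001] shift [44.4, -0.6, 0.3] rows 1.1
```

Call:
apply_moves(
  increments=[
    [[0.05,-0.002,0],[15,0,0],0.2],
    [[0.05,-0.002,0],[28,0,0],0.2],
    [[0.05,-0.002,0],[38,0,0],0.2],
    [[0.05,-0.002,0],[44,0,0],0.2],
    [[0.05,-0.002,0],[44,0,0],0.2],
  ],
)

```text
time: 29.7
tcp_pos: [0.4209, -0.0058, 0.0041]
ee_rot: [-0.05, 0.706, 0.051, 0.704]
contact_force: [-0.9, 0.5, 0.5]
grip_width: 0.0512
```

Call:
apply_moves(
  increments=[
    [[0,0,0],[0,0,0],-1],
    [[0,0,0],[0,0,0],-1],
    [[0,0,0],[0,0,0],-1],
    [[0,0,0],[0,0,0],-1],
    [[0,0,0],[0,0,0],-1],
  ],
  squeeze=50,
)

```text
time: 30.12
tcp_pos: [0.4216, -0.0059, 0.0049]
ee_rot: [-0.05, 0.706, 0.051, 0.705]
contact_force: [-0.4, -0.2, 2.5]
grip_width: 0.0217
```

Call:
apply_moves(
  increments=[
    [[0,0,0],[0,0,0],-1],
    [[0,0,0],[0,0,0],-1],
    [[0,0,0],[-20,0,0],-1],
    [[0,0,0],[-50,0,0],-1],
    [[0,0,0],[-90,0,0],-1],
  ],
)

```text
time: 30.53
tcp_pos: [0.4188, -0.0055, 0.0927]
ee_rot: [-0.049, 0.708, 0.052, 0.702]
contact_force: [1.6, -1.0, -0.5]
grip_width: 0.0215
```

```bash
cat >> h.py <<'E'
pc=np.array([.6368,.0480]);pa=.133
def PL(x,y): return pc+np.array([x*np.cos(pa)-y*np.sin(pa),x*np.sin(pa)+y*np.cos(pa)])
E
python3 - <<'E'
from nut import *
go((.50,.01,.12,1.704),(*PL(-.045,0),.10,1.704),(*PL(-.045,0),.063,1.704))
shot("wrist","w14")
C=cloud("w14");q=C.reshape(-1,3);s=sense();P=np.array(s["tcp_pos"]);m=(np.hypot(q[:,0]-P[0],q[:,1]-P[1])<.012)&(abs(q[:,2]-P[2])<.025);print(m.sum(),q[m].mean(0)-P if m.any() else "", np.percentile(q[m,2]-P[2],[5,50,95]) if m.any() else "")
E
```

```text
t 30.53 tcp [ 0.4188 -0.0055  0.0927] yaw 1.713 grip 0.0215 F [ 1.6 -1.  -0.5] j [-0.19 -0.34  2.2   0.    1.29 -1.91]
[0.5, 0.01, 0.12, 1.704] turn [0.009, -0.008, -0.004] shift [-28.0, 4.0, 82.4] rows 2.1
[0.592, 0.042, 0.1, 1.704] turn [0.0, 0.0, 0.0] shift [20.0, 19.5, 95.6] rows 2.4
[0.592, 0.042, 0.063, 1.704] turn [0.0, 0.0, 0.0] shift [37.0, 0.0, 0.0] rows 0.9
1380 [ 0.00013171 -0.00060641 -0.00241991] [-0.01314745 -0.00272332  0.01700672]
```

Call:
apply_moves(
  increments=[
    [[0.009,-0.008,0],[-14,2,40],-1],
    [[0.009,-0.008,0],[-28,4,80],-1],
    [[0.009,-0.008,0],[-28,10,115],-1],
    [[0.009,-0.008,0],[-28,18,145],-1],
    [[0.009,-0.008,0],[-28,24,177],-1],
  ],
)

```text
time: 31.0
tcp_pos: [0.5992, 0.043, 0.1331]
ee_rot: [-0.047, 0.699, 0.047, 0.712]
contact_force: [-0.5, -0.4, -0.0]
grip_width: 0.0216
```

Call:
apply_moves(
  increments=[
    [[0,0,0],[0,0,0],-1],
    [[0,0,0],[0,0,0],-1],
    [[0,0,0],[0,0,0],-1],
    [[0,0,0],[0,0,0],-1],
    [[0,0,0],[0,0,0],-1],
  ],
)

```text
time: 31.42
tcp_pos: [0.598, 0.0426, 0.133]
ee_rot: [-0.047, 0.699, 0.047, 0.712]
contact_force: [0.1, 0.1, -0.9]
grip_width: 0.0217
```

Run:
```python
from nut import *
p=PL(-.045,0)-[.0008,0]
go((*p,.075,1.704),(*p,.063,1.704))
shot("wrist","w15");s=sense();P=np.array(s["tcp_pos"])
u,v=proj("w15",[P])[0].astype(int);print(u,v);im=cv2.imread("pics/w15.png")[v-75:v+75,u-100:u+100];cv2.imwrite("pics/m15.png",cv2.resize(im,(800,600),interpolation=cv2.INTER_CUBIC))
```

```text
t 31.42 tcp [0.598  0.0426 0.133 ] yaw 1.704 grip 0.0217 F [ 0.1  0.1 -0.9] j [-0.05  0.06  1.77  0.    1.29 -1.76]
[0.591, 0.042, 0.075, 1.704] turn [0.0, 0.017, 0.002] shift [57.8, 0.4, -7.6] rows 1.4
[0.591, 0.042, 0.063, 1.704] turn [0.0, 0.0, 0.0] shift [12.0, 0.0, 0.0] rows 0.3
280 270
```

View pics/m15.png

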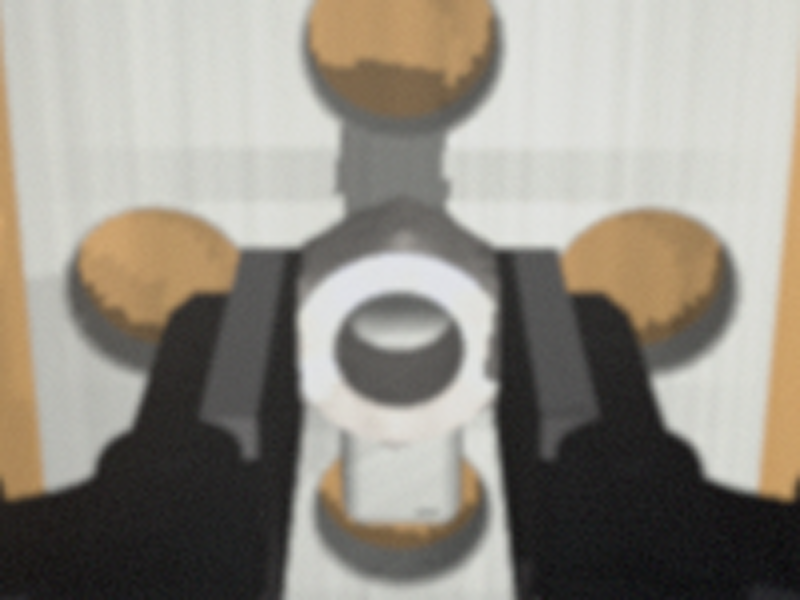

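Run:
```python
from nut import *
c,t=nut("w15",.598,.0426,.136,.148,.02);print(c-[.598,.0426])
p=PL(-.045,0);print(p)
```

```text
w15 n 2325 c [0.5986 0.041 ] z 0.141 flat yaw 41.0 w 0.0239 0.0245
grasp yaw 1.763
[ 0.0006273  -0.00157092]
[0.59219742 0.04203263]
```

Call:
apply_moves(
  increments=[
    [[0,0.017,0.002],[20,0,-8],-1],
    [[0,0.017,0.002],[40,0,-8],-1],
    [[0,0.017,0.002],[52,0,-8],-1],
    [[0,0.017,0.002],[56,0,-8],-1],
    [[0,0.017,0.002],[56,0,-8],-1],
  ],
)

```text
time: 31.88
tcp_pos: [0.5895, 0.0416, 0.0747]
ee_rot: [-0.047, 0.707, 0.047, 0.704]
contact_force: [0.4, 0.7, -1.1]
grip_width: 0.0218
```

Run:
```python
from nut import *
p=PL(-.045,0)-[.0008,0]
go((*p,.063,1.704))
```

```text
t 31.88 tcp [0.5895 0.0416 0.0747] yaw 1.704 grip 0.0218 F [ 0.4  0.7 -1.1] j [-0.06  0.12  1.81  0.    1.21 -1.76]
[0.591, 0.042, 0.063, 1.704] turn [-0.0, -0.004, -0.001] shift [11.7, 0.2, 2.0] rows 0.3
```

Call:
apply_moves(
  increments=[
    [[0,-0.004,0],[3,0.6,2],-1],
    [[0,-0.004,0],[6,0.6,2],-1],
    [[0,-0.004,0],[9,0.6,2],-1],
    [[0,-0.004,0],[11,0.6,2],-1],
    [[0,-0.004,0],[12,0.6,2],-1],
  ],
)

```text
time: 32.3
tcp_pos: [0.5914, 0.0425, 0.0627]
ee_rot: [-0.047, 0.705, 0.047, 0.706]
contact_force: [0.1, -0.5, -0.6]
grip_width: 0.0216
```

Call:
apply_moves(
  increments=[
    [[0,0,0],[0,0,0],-1],
    [[0,0,0],[0,0,0],-1],
    [[0,0,0],[0,0,0],-1],
    [[0,0,0],[0,0,0],-1],
    [[0,0,0],[0,0,0],-1],
  ],
)

```text
time: 32.72
tcp_pos: [0.5915, 0.0425, 0.0629]
ee_rot: [-0.047, 0.705, 0.047, 0.706]
contact_force: [-0.3, 0.3, -0.5]
grip_width: 0.0216
```

Call:
apply_moves(
  increments=[
    [[0,0,0],[1,0,0],-1],
    [[0,0,0],[1.5,0,0],-1],
    [[0,0,0],[1.5,0,0],0.2],
    [[0,0,0],[1.5,0,0],0.4],
    [[0,0,0],[1.5,0,0],0.6],
  ],
)

```text
time: 33.13
tcp_pos: [0.5916, 0.0425, 0.0614]
ee_rot: [-0.047, 0.705, 0.047, 0.706]
contact_force: [0.2, -0.6, -0.1]
grip_width: 0.0571
```

Call:
apply_moves(
  increments=[
    [[0,0,0],[0,0,0],1],
    [[0,0,0],[-20,0,0],1],
    [[0,0,0],[-50,0,0],1],
    [[0,0,0],[-90,0,-15],1],
    [[0,0,0],[-120,0,-30],1],
  ],
)

```text
time: 33.55
tcp_pos: [0.562, 0.0383, 0.1836]
ee_rot: [-0.047, 0.705, 0.047, 0.706]
contact_force: [0.5, 0.2, 1.0]
grip_width: 0.0855
```

Call:
apply_moves(
  increments=[
    [[0,0,0],[0,0,0],1],
    [[0,0,0],[0,0,0],1],
    [[0,0,0],[0,0,0],1],
    [[0,0,0],[0,0,0],1],
    [[0,0,0],[0,0,0],1],
  ],
)

```text
time: 33.97
tcp_pos: [0.5611, 0.0384, 0.1813]
ee_rot: [-0.047, 0.706, 0.048, 0.705]
contact_force: [-0.5, 0.1, -0.3]
grip_width: 0.0854
```

Run:
```python
from nut import *
st();shot("wrist","w16");p=PL(-.045,0);print(p);nut("w16",*p,.0613,.068,.02)
C=cloud("w16");q=C.reshape(-1,3);m=np.hypot(q[:,0]-p[0],q[:,1]-p[1])<.011;z=q[m,2];print(np.percentile(z,[5,50,95]))
qq=q[m&(q[:,2]>.0605)&(q[:,2]<.07)];print("tilt",np.linalg.lstsq(np.c_[qq[:,:2]-p,np.ones(len(qq))],qq[:,2],rcond=None)[0])
go((.46,.15,.2,1.65),(.375,.265,.18,1.6))
```

```text
t 33.97 tcp [0.5611 0.0384 0.1813] yaw 1.704 grip 0.0854 F [-0.5  0.1 -0.3] j [-0.06 -0.06  1.81  0.    1.39 -1.77]
[0.59219742 0.04203263]
w16 n 495 c [0.5928 0.0423] z 0.0631 flat yaw 39.0 w 0.0227 0.0232
grasp yaw 1.728
[0.04994058 0.06255868 0.06425134]
tilt [0.00326415 0.00067811 0.06322825]
t 34.02 tcp [0.5612 0.0384 0.1814] yaw 1.704 grip 0.0852 F [ 0.  -0.5  0.2] j [-0.06 -0.06  1.81  0.    1.39 -1.77]
[0.46, 0.15, 0.2, 1.65] turn [0.054, -0.001, -0.002] shift [-18.3, 124.1, -85.5] rows 3.6
[0.375, 0.265, 0.18, 1.6] turn [0.05, 0.0, 0.0] shift [20.0, 121.4, -75.6] rows 3.5
```

Call:
apply_moves(
  increments=[
    [[0.054,0,0],[-18,35,-24],1],
    [[0.054,0,0],[-18,70,-48],1],
    [[0.054,0,0],[-18,100,-70],1],
    [[0.054,0,0],[-18,124,-86],1],
    [[0.054,0,0],[-18,124,-86],1],
  ],
)

```text
time: 34.43
tcp_pos: [0.4563, 0.1528, 0.1984]
ee_rot: [-0.029, 0.708, 0.031, 0.705]
contact_force: [1.1, -0.2, 0.3]
grip_width: 0.0854
```

Call:
apply_moves(
  increments=[
    [[0.05,0,0],[10,40,-25],1],
    [[0.05,0,0],[20,80,-50],1],
    [[0.05,0,0],[20,110,-65],1],
    [[0.05,0,0],[20,115,-70],1],
    [[0.05,0,0],[20,115,-70],1],
  ],
)

```text
time: 34.85
tcp_pos: [0.3746, 0.2633, 0.1775]
ee_rot: [-0.013, 0.71, 0.014, 0.704]
contact_force: [1.5, -0.2, -0.9]
grip_width: 0.0853
```

Call:
apply_moves(
  increments=[
    [[0,0,0],[0,0,0],1],
    [[0,0,0],[0,0,0],1],
    [[0,0,0],[0,0,0],1],
    [[0,0,0],[0,0,0],1],
    [[0,0,0],[0,0,0],1],
  ],
)

```text
time: 35.27
tcp_pos: [0.3753, 0.2626, 0.1776]
ee_rot: [-0.012, 0.71, 0.014, 0.704]
contact_force: [0.0, -0.3, 0.1]
grip_width: 0.0857
```

Run:
```python
from nut import *
st();shot("wrist","w17");C=cloud("w17")
m=(C[...,2]>.009)&(C[...,2]<.017)&(C[...,0]>.33)&(C[...,0]<.47)&(C[...,1]>.15)&(C[...,1]<.36)
n,l,s,ce=cv2.connectedComponentsWithStats(m.astype(np.uint8))
for i in range(1,n):
    if s[i,4]>60: print(s[i].tolist(),C[l==i].mean(0).round(4))
b=max(range(1,n),key=lambda i:s[i,4] if 150<s[i,4]<1500 else 0);c,t=nut("w17",*C[l==b].mean(0)[:2])
go((*c,.055,t))
```

```text
t 35.27 tcp [0.3753 0.2626 0.1776] yaw 1.607 grip 0.0857 F [ 0.  -0.3  0.1] j [ 0.44 -0.32  2.04  0.    1.43 -1.16]
[361, 137, 31, 44, 709] [0.3435 0.3487 0.0105]
[272, 194, 25, 28, 399] [0.3968 0.2677 0.0129]
w17 n 1437 c [0.3426 0.354 ] z 0.011 flat yaw 4.0 w 0.0262 0.0268
grasp yaw 1.117
t 35.32 tcp [0.3752 0.2626 0.1776] yaw 1.608 grip 0.0852 F [ 0.4  0.2 -0. ] j [ 0.44 -0.32  2.04  0.    1.43 -1.16]
[0.343, 0.354, 0.055, 1.117] turn [0.491, -0.008, -0.0] shift [123.0, 92.2, -28.4] rows 3.9
```

View pics/w17.png

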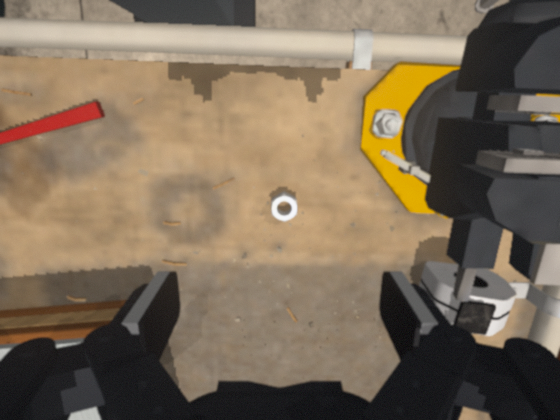

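The second nut is at (284,207) in the picture, about (0.397, 0.268) in the world. It was knocked a few centimetres from where it first lay. The vise is clear of the gripper.

Run:
```python
from nut import *
c,t=nut("w17",.3968,.2677,r=.022)
go((*c,.05,t))
```

```text
w17 n 396 c [0.3971 0.2677] z 0.0129 flat yaw 40.0 w 0.0227 0.0234
grasp yaw 1.745
t 35.32 tcp [0.3752 0.2626 0.1776] yaw 1.608 grip 0.0852 F [ 0.4  0.2 -0. ] j [ 0.44 -0.32  2.04  0.    1.43 -1.16]
[0.397, 0.268, 0.05, 1.745] turn [-0.138, -0.007, -0.003] shift [127.4, 4.0, 23.0] rows 3.1
```

Call:
apply_moves(
  increments=[
    [[-0.05,-0.007,0],[30,1,8],1],
    [[-0.1,-0.007,0],[60,3,16],1],
    [[-0.138,-0.007,0],[90,4,23],0.2],
    [[-0.138,-0.007,0],[115,4,23],0.2],
    [[-0.138,-0.007,0],[127,4,23],0.2],
  ],
)

```text
time: 35.73
tcp_pos: [0.3954, 0.2663, 0.0469]
ee_rot: [-0.061, 0.706, 0.062, 0.703]
contact_force: [-0.5, 0.3, -1.1]
grip_width: 0.0525
```

Call:
apply_moves(
  increments=[
    [[0,0,0],[0,0,0],0.2],
    [[0,0,0],[0,0,0],0.2],
    [[0,0,0],[0,0,0],0.2],
    [[0,0,0],[0,0,0],0.2],
    [[0,0,0],[0,0,0],0.2],
  ],
)

```text
time: 36.15
tcp_pos: [0.3968, 0.267, 0.0488]
ee_rot: [-0.061, 0.705, 0.062, 0.704]
contact_force: [0.1, 0.2, 0.3]
grip_width: 0.0507
```

Run:
```python
from nut import *
st();shot("wrist","w18");c,t=nut("w18",.3971,.2677,r=.02)
go((*c,.005,t))
u,v=proj("w18",[[*c,.013]])[0].astype(int);im=cv2.imread("pics/w18.png")[v-40:v+40,u-40:u+40];cv2.imwrite("pics/m18.png",cv2.resize(im,(400,400),interpolation=cv2.INTER_CUBIC))
```

```text
t 36.15 tcp [0.3968 0.267  0.0488] yaw 1.745 grip 0.0507 F [0.1 0.2 0.3] j [ 0.44 -0.11  2.1   0.    1.16 -1.31]
w18 n 1103 c [0.3968 0.2676] z 0.0128 flat yaw 31.0 w 0.0228 0.0234
grasp yaw 1.588
t 36.20 tcp [0.3965 0.2669 0.0485] yaw 1.745 grip 0.0510 F [ 0.1  0.4 -0.5] j [ 0.44 -0.11  2.1   0.    1.16 -1.31]
[0.397, 0.268, 0.005, 1.588] turn [0.156, -0.002, -0.002] shift [43.5, 0.6, 0.5] rows 1.3
```

View pics/m18.png

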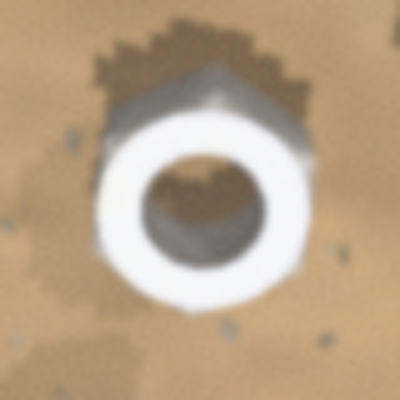

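Corners lie near the top and bottom of the crop at (213,70) and (193,312). The jaws therefore face two flats to within about 6°, and I turn by 0.11 rad.

Call:
apply_moves(
  increments=[
    [[0.11,-0.002,0],[15,0.6,0.5],0.2],
    [[0.11,-0.002,0],[28,0.6,0.5],0.2],
    [[0.11,-0.002,0],[38,0.6,0.5],0.2],
    [[0.11,-0.002,0],[43,0.6,0.5],0.2],
    [[0.11,-0.002,0],[43,0.6,0.5],0.2],
  ],
)

```text
time: 36.62
tcp_pos: [0.3959, 0.2672, 0.0045]
ee_rot: [-0.022, 0.708, 0.023, 0.706]
contact_force: [-0.1, 0.0, -0.4]
grip_width: 0.0512
```

Call:
apply_moves(
  increments=[
    [[0,0,0],[0,0,0],-1],
    [[0,0,0],[0,0,0],-1],
    [[0,0,0],[0,0,0],-1],
    [[0,0,0],[0,0,0],-1],
    [[0,0,0],[0,0,0],-1],
  ],
  squeeze=50,
)

```text
time: 37.03
tcp_pos: [0.3966, 0.2676, 0.0053]
ee_rot: [-0.022, 0.707, 0.023, 0.706]
contact_force: [0.1, 0.3, 3.4]
grip_width: 0.0213
```

Call:
apply_moves(
  increments=[
    [[0,0,0],[0,0,0],-1],
    [[0,0,0],[0,0,0],-1],
    [[0,0,0],[-20,0,0],-1],
    [[0,0,0],[-55,0,0],-1],
    [[0,0,0],[-95,0,0],-1],
  ],
)

```text
time: 37.45
tcp_pos: [0.3943, 0.2663, 0.0985]
ee_rot: [-0.023, 0.709, 0.022, 0.704]
contact_force: [1.5, 0.7, -0.5]
grip_width: 0.0215
```

Run:
```python
from nut import *
print(PL(.045,0),PL(0,.042))
go((.46,.17,.14,1.65),(.55,.10,.14,1.70),(*PL(.045,0),.14,1.704))
```

```text
[0.68140258 0.05396737] [0.63123045 0.08962908]
t 37.45 tcp [0.3943 0.2663 0.0985] yaw 1.635 grip 0.0215 F [ 1.5  0.7 -0.5] j [ 0.44 -0.19  2.07  0.    1.26 -1.2 ]
[0.46, 0.17, 0.14, 1.65] turn [-0.015, -0.007, 0.001] shift [-41.9, -100.3, 59.1] rows 3.0
[0.55, 0.1, 0.14, 1.7] turn [-0.05, 0.0, 0.0] shift [0.0, -76.9, 84.2] rows 2.7
[0.681, 0.054, 0.14, 1.704] turn [-0.004, 0.0, 0.0] shift [0.0, -62.6, 124.4] rows 3.3
```

Call:
apply_moves(
  increments=[
    [[-0.015,-0.007,0],[-20,-35,20],-1],
    [[-0.015,-0.007,0],[-42,-70,40],-1],
    [[-0.015,-0.007,0],[-42,-100,59],-1],
    [[-0.03,-0.007,0],[-42,-130,90],-1],
    [[-0.05,-0.007,0],[-42,-150,115],-1],
  ],
)

```text
time: 37.87
tcp_pos: [0.5206, 0.1217, 0.1407]
ee_rot: [-0.041, 0.705, 0.04, 0.707]
contact_force: [-0.5, 0.1, -0.5]
grip_width: 0.0215
```

Run:
```python
from nut import *
go((*PL(.045,0),.13,1.704))
```

```text
t 37.87 tcp [0.5206 0.1217 0.1407] yaw 1.684 grip 0.0215 F [-0.5  0.1 -0.5] j [ 0.09 -0.09  1.91 -0.    1.32 -1.59]
[0.681, 0.054, 0.13, 1.704] turn [-0.02, 0.002, 0.001] shift [11.1, -85.5, 152.1] rows 4.2
```

Call:
apply_moves(
  increments=[
    [[-0.02,0.002,0],[3,-21,38],-1],
    [[-0.02,0.002,0],[6,-43,76],-1],
    [[-0.02,0.002,0],[9,-64,114],-1],
    [[-0.02,0.002,0],[11,-85,152],-1],
    [[-0.02,0.002,0],[11,-85,152],-1],
  ],
)

```text
time: 38.28
tcp_pos: [0.6849, 0.0514, 0.1283]
ee_rot: [-0.047, 0.706, 0.045, 0.706]
contact_force: [-1.6, 0.8, -0.3]
grip_width: 0.0217
```

Call:
apply_moves(
  increments=[
    [[0,0,0],[0,0,0],-1],
    [[0,0,0],[0,0,0],-1],
    [[0,0,0],[0,0,0],-1],
    [[0,0,0],[0,0,0],-1],
    [[0,0,0],[0,0,0],-1],
  ],
)

```text
time: 38.7
tcp_pos: [0.6838, 0.0523, 0.1288]
ee_rot: [-0.047, 0.706, 0.046, 0.706]
contact_force: [0.6, -0.0, 0.1]
grip_width: 0.0217
```

Run:
```python
from nut import *
go((*PL(.045,0),.075,1.704))
shot("wrist","w19");P=np.array(sense()["tcp_pos"])
c,t=nut("w19",P[0],P[1],P[2]+.003,P[2]+.013,.02);print(c-P[:2])
```

```text
t 38.70 tcp [0.6838 0.0523 0.1288] yaw 1.703 grip 0.0217 F [ 0.6 -0.   0.1] j [-0.03  0.27  1.55 -0.    1.33 -1.73]
[0.681, 0.054, 0.075, 1.704] turn [-0.001, 0.0, 0.002] shift [53.7, 2.1, -2.2] rows 1.3
w19 n 2169 c [0.684  0.0507] z 0.1363 flat yaw 35.0 w 0.0238 0.0245
grasp yaw 1.658
[-4.47490567e-05 -1.52449794e-03]
```

Call:
apply_moves(
  increments=[
    [[-0.001,0,0.002],[20,2.5,-2],-1],
    [[-0.001,0,0.002],[38,2.5,-2],-1],
    [[-0.001,0,0.002],[48,2.5,-2],-1],
    [[-0.001,0,0.002],[54,2.5,-2],-1],
    [[-0.001,0,0.002],[54,2.5,-2],-1],
  ],
)

```text
time: 39.17
tcp_pos: [0.6804, 0.0546, 0.0732]
ee_rot: [-0.047, 0.706, 0.047, 0.705]
contact_force: [-0.4, -0.1, -0.4]
grip_width: 0.0217
```

Run:
```python
from nut import *
go((.6812,.0543,.063,1.704))
```

```text
t 39.17 tcp [0.6804 0.0546 0.0732] yaw 1.704 grip 0.0217 F [-0.4 -0.1 -0.4] j [-0.03  0.32  1.58 -0.    1.24 -1.73]
[0.681, 0.054, 0.063, 1.704] turn [-0.0, -0.003, -0.0] shift [10.2, -0.4, 0.8] rows 0.2
```

Call:
apply_moves(
  increments=[
    [[0,-0.003,0],[3,-0.4,0.8],-1],
    [[0,-0.003,0],[6,-0.4,0.8],-1],
    [[0,-0.003,0],[8,-0.4,0.8],-1],
    [[0,-0.003,0],[10,-0.4,0.8],-1],
    [[0,-0.003,0],[11,-0.4,0.8],-1],
  ],
)

```text
time: 39.58
tcp_pos: [0.6814, 0.0542, 0.0623]
ee_rot: [-0.047, 0.705, 0.047, 0.706]
contact_force: [-0.7, 0.4, 0.3]
grip_width: 0.0216
```

Call:
apply_moves(
  increments=[
    [[0,0,0],[0,0,0],-1],
    [[0,0,0],[0,0,0],-1],
    [[0,0,0],[0,0,0],-1],
    [[0,0,0],[0,0,0],-1],
    [[0,0,0],[0,0,0],-1],
  ],
)

```text
time: 40.0
tcp_pos: [0.6815, 0.0542, 0.0625]
ee_rot: [-0.047, 0.705, 0.047, 0.706]
contact_force: [0.3, -0.7, -0.3]
grip_width: 0.0216
```

Nothing touched on the way down, so I release, rise and retreat to look.

Call:
apply_moves(
  increments=[
    [[0,0,0],[1,0,0],-1],
    [[0,0,0],[1,0,0],-1],
    [[0,0,0],[1,0,0],0.2],
    [[0,0,0],[1,0,0],0.4],
    [[0,0,0],[1,0,0],0.6],
  ],
)

```text
time: 40.42
tcp_pos: [0.6816, 0.0542, 0.0616]
ee_rot: [-0.047, 0.705, 0.047, 0.706]
contact_force: [-0.9, -0.2, -0.4]
grip_width: 0.0573
```

Call:
apply_moves(
  increments=[
    [[0,0,0],[0,0,0],0.6],
    [[0,0,0],[-25,0,0],1],
    [[0,0,0],[-60,0,0],1],
    [[0,0,0],[-100,0,-20],1],
    [[0,0,0],[-140,0,-60],1],
  ],
)

```text
time: 40.83
tcp_pos: [0.6357, 0.0478, 0.1916]
ee_rot: [-0.047, 0.704, 0.047, 0.707]
contact_force: [0.3, -0.8, 2.2]
grip_width: 0.0854
```

Call:
apply_moves(
  increments=[
    [[0,0,0],[-20,0,-40],1],
    [[0,0,0],[-30,0,-80],1],
    [[0,0,0],[-40,0,-110],1],
    [[0,0,0],[-40,0,-120],1],
    [[0,0,0],[-40,0,-120],1],
  ],
)

```text
time: 41.25
tcp_pos: [0.5153, 0.0317, 0.2326]
ee_rot: [-0.047, 0.703, 0.047, 0.708]
contact_force: [1.0, 1.2, -1.1]
grip_width: 0.0855
```

Call:
apply_moves(
  increments=[
    [[0,0,0],[0,0,0],1],
    [[0,0,0],[0,0,0],1],
    [[0,0,0],[0,0,0],1],
    [[0,0,0],[0,0,0],1],
    [[0,0,0],[0,0,0],1],
  ],
)

```text
time: 41.67
tcp_pos: [0.5156, 0.0318, 0.232]
ee_rot: [-0.047, 0.703, 0.047, 0.708]
contact_force: [0.6, -0.4, -0.5]
grip_width: 0.0851
```

Run:
```python
from nut import *
st();shot("wrist","w20")
for x in (.045,-.045):
    p=PL(x,0);nut("w20",*p,.0613,.068,.02)
    C=cloud("w20");q=C.reshape(-1,3);m=np.hypot(q[:,0]-p[0],q[:,1]-p[1])<.012
    qq=q[m&(q[:,2]>.0605)&(q[:,2]<.07)];print(len(qq),"tilt",np.linalg.lstsq(np.c_[qq[:,:2]-p,np.ones(len(qq))],qq[:,2],rcond=None)[0].round(4))
j=inJ(C);m=(abs(j[...,0])<.11)&(abs(j[...,1])<.06)&(abs(C[...,2]-.06)<.003)
q=C[m];print("plane",np.linalg.lstsq(np.c_[q[:,:2]-[.636,.048],np.ones(len(q))],q[:,2],rcond=None)[0])
shot("top","t9");shot("side","s9")
a=cv2.imread("pics/w20.png");b=cv2.imread("pics/s9.png")[150:390,150:470]
cv2.imwrite("pics/m20.png",np.hstack([cv2.resize(a,(400,300)),cv2.resize(b,(400,300))]))
C=cloud("t9");q=C.reshape(-1,3)
for n,z0,z1 in (("top",.095,.115),("foot",.02,.035)):
    m=(q[:,2]>z0)&(q[:,2]<z1)&(np.hypot(q[:,0]-.388,q[:,1]+.2)<.06);print(n,m.sum(),q[m].mean(0) if m.any() else "")
```

```text
t 41.67 tcp [0.5156 0.0318 0.232 ] yaw 1.704 grip 0.0851 F [ 0.6 -0.4 -0.5] j [-0.08 -0.22  1.86  0.    1.49 -1.79]
w20 n 147 c [0.6858 0.0538] z 0.0628 flat yaw 59.00000000000001 w 0.0202 0.0209
grasp yaw 2.077
132 tilt [0.0066 0.009  0.0627]
w20 n 342 c [0.5928 0.0423] z 0.063 flat yaw 25.0 w 0.0226 0.0231
grasp yaw 1.484
290 tilt [ 0.0038 -0.0012  0.0631]
plane [-1.45618982e-03  6.68130162e-05  6.02340303e-02]
top 138 [ 0.38460048 -0.19828072  0.10372425]
foot 154 [ 0.38027546 -0.19671218  0.02912568]
```

View pics/m20.png

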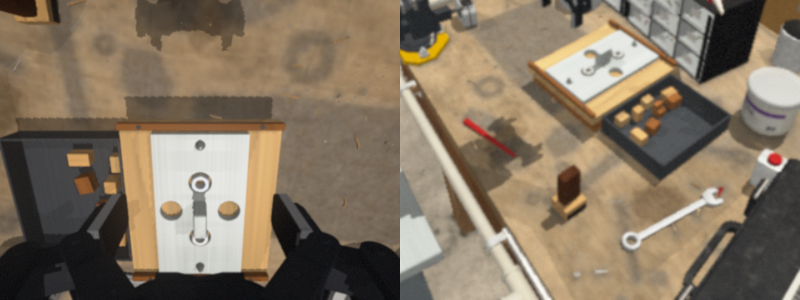

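Both nuts sit flat at about z = 63 mm, the plate is level, all eight offcuts are in the tray, and the block stands upright. The job is ready to hand in.

```bash
python3 -c "
from plant import sign_off
print(sign_off())"
```

```text
the job is handed in; nothing more can be done
None
```

The job is done and handed in, at about 42 s on the robot's clock.

- **Offcuts:** I swept all eight into the tray in four lanes with the push block. The fingers stayed well above them.
- **Push block:** it stands upright on the bench at about (0.388, -0.200), clear of the jig and tray.
- **Plate:** it is flush over both pins. Its top fits a plane at z = 60.2 mm (60 expected), with negligible tilt.
- **Nuts:** only two were on the bench, one of them knocked aside during the run. I found it again, and both now lie flat in the holes at x = -45 and x = +45 mm, tops at about 63 mm. The bar partly hid the nut at +45 mm in the last wrist view, so its position rests on fewer points; its height and tilt agree with it lying flat.
- **Bystanders:** I moved nothing near them. The spanner looks in place in the last side view; I did not measure it, the tape measure or the tin.

I viewed 17 pictures, three over the budget of 14 (one more than the allowance).

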